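# Refill the spring-loaded soap cabinet on the basin ledge

## Task

Restock the soap: slide the cabinet's top door fully open, press every round soap tablet on the ledge down into the sprung well until the catches hold it, and then slide the door fully shut over them. Also put the long and the square soap bar flat and fully home in the dish pockets of their shape, and leave everything else on the ledge where it is.

Things in the scene. Friction and masses are not known exactly. Their poses are not given: they have to be found in the camera images.
- cabinet: white plastic soap cabinet, fixed, 90 (x) x 170 (y) x 125 mm high; origin under its centre. In its top, 40 mm from its centre towards its -y, is a square well 54 x 54 mm (2 mm wider than a tablet on each side) that holds the stack of tablets. Its grey sliding door lies on the top
- mouth (a point): centre of the well's mouth, level with the cabinet's top (125 mm above the ledge); axes as the cabinet's. A tablet merely laid in the mouth rests on the catches with its top 4 to 8 mm proud of the cabinet's top and blocks the door; pressed past the catches it lies entirely inside the well
- catch_level (a point): point on the well's axis 18 mm below the mouth, level with the tips of two grey sprung catches, 24 mm wide, hinged on the well's +x and -x walls 6 mm below the mouth, leaning down and inwards, tips 8 mm out from the walls. A tablet pushed down folds them back (a few N); once its top is over 21 mm below the mouth they spring out over it and hold it, so press its top some 24 mm below
- follower (a joint): the sprung plate (50 x 50 mm) under the stack in the well: m that it is pressed down, 0 when empty (its top then 21 mm below the mouth), at most 0.076. The spring pushes up with about 2 N at 0, rising by 0.6 N per 10 mm. Each tablet held under the catches keeps it some 16 mm lower (about 13 mm for one, 61 mm for four)
- cover (a joint): the cabinet's grey sliding door, a plate 70 x 70 mm and 4 mm thick that slides along the cabinet's +y over the cabinet's top (its upper face 5 mm above the cabinet's top): 0 = shut, fully over the well, 0.075 = fully open; at the start 0 to 0.02. It moves stiffly (1 to 2 N) and stays where it is left
- cover_grip (a point): middle of the top edge of the door's upright grip fin, 34 (x) x 12 (y) mm and 26 mm high above the door's upper face; 20 mm from the door's centre towards +y; axes as the cabinet's; 31 mm above the cabinet's top
- tablet1: round soap tablet, cream, 50 mm diameter, 16 mm thick, about 36 g, lying flat on the ledge at the start; origin at its centre (8 mm above what it lies on), z along its axis. Two to four of the four tablets are present in a run; None when absent
- tablet2: round soap tablet, cream, 50 mm diameter, 16 mm thick, about 36 g, lying flat on the ledge at the start; origin at its centre (8 mm above what it lies on), z along its axis. Two to four of the four tablets are present in a run; None when absent
- tablet3: round soap tablet, cream, 50 mm diameter, 16 mm thick, about 36 g, lying flat on the ledge at the start; origin at its centre (8 mm above what it lies on), z along its axis. Two to four of the four tablets are present in a run; None when absent
- tablet4: round soap tablet, cream, 50 mm diameter, 16 mm thick, about 36 g, lying flat on the ledge at the start; origin at its centre (8 mm above what it lies on), z along its axis. Two to four of the four tablets are present in a run; None when absent
- long_bar: oblong soap bar, cream, 66 (x) x 36 (y) x 22 mm, about 60 g; origin at its centre
- square_bar: square soap bar, cream, 44 x 44 x 22 mm, about 50 g; origin at its centre
- dish: white ceramic soap dish, fixed, 90 (x) x 170 (y) x 18 mm high, with an oblong and a square pocket, each 10 mm deep and 2 mm wider than its bar on each side; origin under its centre
- dish_hole0 (a point): centre of the oblong pocket's mouth, level with the dish's top (18 mm above the ledge); pocket 40 (x) x 70 (y) mm, so the long bar's x lies along this frame's y; axes as the dish's. A bar that is home has its centre 1 mm above this point
- dish_hole1 (a point): centre of the square pocket's mouth, level with the dish's top; pocket 48 x 48 mm; axes as the dish's. A bar that is home has its centre 1 mm above this point
- mug: steel mug, 76 mm diameter, 85 mm high, handle at +y; origin under its centre; to be left alone
- brush_holder: wooden toothbrush holder with two brushes, 50 x 90 x 75 mm, 160 mm high with the brushes; origin under its centre; to be left alone
- comb: blue plastic comb lying flat, 35 x 160 x 4 mm; origin under its middle; to be left alone
- pumice: grey pumice stone, round, 42 mm diameter, 30 mm high, among the soaps; origin under its centre; to be left alone
- oil_bottle: green glass bottle, 56 mm diameter, 150 mm high; origin under its centre; to be left alone
- cream_jar: white jar, 60 mm diameter, 55 mm high; origin under its centre; to be left alone
- nail_brush: wooden nail brush, 40 x 85 x 30 mm; origin under its centre; to be left alone
Not all that is in view belongs to the job. Leave any black or green look-alike of the tablet3 alone. What is shaped like the long_bar but green is not meant.

How it is judged:
By the outcome, as a careful person would: the job done as asked, in the order asked, and still so for the second after the job is handed in, with the robot touching nothing.
Of tablet1, tablet2, tablet3, tablet4 only 2 to 4 are there at a start; the rules pass over those that are not, and their reading is None.
At some moment in a run one of long_bar, square_bar may be knocked a few centimetres aside while the robot is not near it.
Once in a run the grip may slacken for a moment while it holds something.
It also fails if it takes over 210 s, if anything falls off the work surface, if the arm or the gripper's body presses on something with over 40 N, if the wrist force passes 120 N, or if a joint passes its speed limit or range.

## Robot

A 7-joint arm with a two-finger parallel gripper is mounted at the origin on the work surface. World frame = base frame: x ahead of the robot, y to its left, z up, the work surface at z = 0. Lengths are in m, angles in rad, forces in N, time in s.
With the tool pointing down it reaches from about 0.35 to 0.9 m from the base axis. Payload 19.9 kg.
Tool frame: the origin (TCP) lies midway between the tips of the shut fingers; the grasp point (between the pads) lies 19 mm behind it; x points along the fingers, y is the direction in which the jaws open and shut, and the axes are right-handed (so a half turn about x gives the same grasp; the last joint's range is limited). The gripper opens to 94 mm and grips with 3 to 60 N. Pads are 16 mm wide; open, the fingers measure 119 mm over their backs; the gripper's body (75 mm by 177 mm) begins 78 mm behind the grasp point.
Start: joints at [-1.383, 0.417, -0.01, 1.614, 0.005, 1.111, -0.053], TCP at [0.142, 0.609, 0.17] pointing down, gripper open.
Joint ranges: [-2.81, 2.81], [-0.39, 2.02], [-1.27, 1.25], [0.06, 2.57], [-1.19, 4.33], [0.19, 2], [-2.82, 2.82]. Speed limits (rad/s): [1.89, 1.89, 2.39, 2.39, 3.01, 3.01, 3.01].

## Interface

Orientations are given as a unit quaternion [w, x, y, z].
In Python, from rig import bot gives the robot as it stands.
- The arm moves only by the shell command python3 -m jog 'ROWS'. ROWS is a JSON object of lists of equal length, an entry for each row: "linear": the shift along the world's x, y, z in mm, a list of three; "twist": the turn, a rotation vector about the world's x, y, z in degrees, a list of three; "gripper": the closure, from 0 (fully open) to 1 (shut). In form: {"linear": [[x, y, z], ...], "twist": [[ax, ay, az], ...], "gripper": [gripper, ...]}. A call has 1 to 12 rows; each row shifts and turns the commanded pose from where the row before left it; what a row does not reach is not made up. A row lasts 1/12 s, in which the tool goes at most 41.7 mm and 7.16 degrees, less where a joint would pass 70% of its speed; a pose out of reach is approached as far as the arm can. A call is refused whole if a number of a shift passes 41.7 or a number of a turn 7.16, either way. A call with a gripper value outside its range is refused whole. The fingers move at their own pace and stop on an object; the grip force is fixed at half the most. Time passes only in rows, so rows that do not move let the fingers close. It gives the time, the measured TCP pose, the force and the opening at its end, in the units of the state.
- bot.get_obs(): the state, without advancing time (a new reading comes with each control period).
- bot.grab_frame(name): name is "scene" or "top" or "wrist"; returns the picture (384x512x3 uint8, blue, green, red); there is no depth.
- bot.camera_params(name): a dict with "mtx" (3x3 intrinsics, pixels), "k1" (the pictures are not rectified: a ray, as slopes to the right and down, at radius r is drawn at 1 + k1 r^2 times it, then the intrinsics apply), "xyz" and "rotation" of the camera in the world; the wrist camera has in their place "T_tool_cam" (4x4, takes a point from camera to tool coordinates, whose origin is the TCP and whose axes are the tool frame's). Camera axes: x right, y down, z forward; pixel columns grow to the right and rows downward; lengths in m; the calibration is good to about 2 mm. A picture is of the moment at which its call begins: read the wrist's pose just before it. camera_params takes no time and is no camera call.
- bot.close_job(): hands the job in, once; it reports no verdict.
The state is a dict: "t": time; "q": joint angles; "dq": joint speeds; "joint_efforts": joint torques, N m; "position": TCP position; "ee_rot": TCP orientation; "force": force on the tool from outside, world axes, zero at the start; "wrist_torque": the same for the moment, N m; "grip_width": opening from 0.0 (shut) to 1.0 (fully open).
Only numpy, scipy, OpenCV 4.12 (cv2) and the standard library are available. Lean on these libraries where they do the work, as an engineer would, in place of code of your own. Each camera call takes 0.05 s, during which the arm holds its last target. There are 200 camera calls.

## Working session

There is one attempt and no reset: what is moved stays moved. The work goes in short steps, Python scripts to look and compute and a shell command to move; the robot and the scene stay as the last step left them, time stands still between calls to the robot, and variables do not carry over. Pictures are saved under pics/ and viewed, about 12 in all and at most 16, crops included, and the job is handed in when it is done.

```bash
ls; mkdir -p pics; python3 - <<'E'
from rig import bot
import cv2,numpy as np
o=bot.get_obs();print({k:np.round(v,3).tolist() for k,v in o.items()})
for n in("top","scene"):
    p=bot.camera_params(n);print(n,p)
    cv2.imwrite(f"pics/{n}0.png",bot.grab_frame(n))
print(bot.camera_params("wrist"))
E
```

```text
pics
{'t': 0.0, 'q': [-1.382, 0.418, -0.01, 1.614, 0.005, 1.111, -0.053], 'dq': [0.001, 0.002, -0.001, -0.002, 0.0, -0.001, 0.001], 'joint_efforts': [-0.002, -85.123, 0.638, -42.6, -0.049, 0.018, 0.0], 'position': [0.142, 0.608, 0.169], 'ee_rot': [0.702, 0.081, 0.702, -0.082], 'force': [0.448, -0.009, 0.112], 'wrist_torque': [-0.05, 0.0, -0.067], 'grip_width': 1.0}
top {'mtx': array([[484.48006937,   0.        , 257.6964748 ],
       [  0.        , 484.48006937, 189.70518471],
       [  0.        ,   0.        ,   1.        ]]), 'k1': -0.11991998366128266, 'xyz': array([0.28575447, 0.04474064, 1.36520938]), 'rotation': array([ 0.07727522, -0.68706598,  0.71781922, -0.08188067])}
scene {'mtx': array([[402.28792519,   0.        , 249.65411323],
       [  0.        , 402.28792519, 193.83612931],
       [  0.        ,   0.        ,   1.        ]]), 'k1': -0.12667903943539338, 'xyz': array([ 0.91258244, -0.63771055,  1.11888514]), 'rotation': array([-0.31036028,  0.91919134,  0.22987629, -0.0769459 ])}
{'mtx': array([[268.09071338,   0.        , 252.2498523 ],
       [  0.        , 268.09071338, 189.3415013 ],
       [  0.        ,   0.        ,   1.        ]]), 'k1': -0.057697557981894104, 'T_tool_cam': array([[ 1.04910156e-03, -2.65327211e-01,  9.64157856e-01,
        -2.15035270e-01],
       [ 9.99999318e-01,  7.73063059e-04, -8.75360998e-04,
        -2.13981736e-04],
       [-5.13097730e-04,  9.64158117e-01,  2.65327841e-01,
        -7.74884097e-02],
       [ 0.00000000e+00,  0.00000000e+00,  0.00000000e+00,
         1.00000000e+00]])}
```

View pics/top0.png

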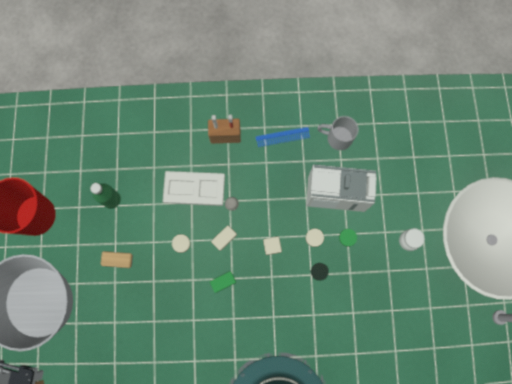

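View pics/scene0.png

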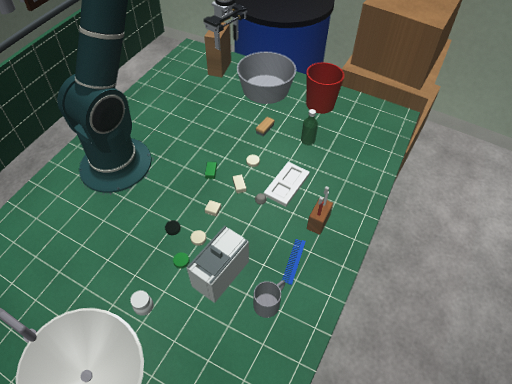

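The top view shows two cream tablets at about (180,243) and (315,237), the long bar at (224,238) and the square bar at (272,245). The dish is at (194,188) and the cabinet at (342,188), with its grey door on the right half (-y side). The green and black discs and the green bar are look-alikes. Next I'll measure.

```bash
cat > h.py <<'E'
from rig import bot
import cv2,numpy as np
from scipy.spatial.transform import Rotation as R
def rot(q): return R.from_quat(q,scalar_first=True).as_matrix()
def cam(n,o=None):
    p=bot.camera_params(n)
    if n=="wrist":
        o=o or bot.get_obs(); T=p["T_tool_cam"]; A=rot(o["ee_rot"])
        return p["mtx"],p["k1"],A@T[:3,:3],A@T[:3,3]+o["position"]
    return p["mtx"],p["k1"],rot(p["rotation"]),p["xyz"]
def proj(c,P):
    M,k,A,t=c; v=(np.atleast_2d(P)-t)@A; s=v[:,:2]/v[:,2:]; s=s*(1+k*(s**2).sum(1,keepdims=True))
    return s*[M[0,0],M[1,1]]+M[:2,2]
def unproj(c,uv,z):
    M,k,A,t=c; d=cv2.undistortPoints(np.float64(uv).reshape(-1,1,2),M,np.array([k,0,0,0.])).reshape(-1,2)
    r=np.c_[d,np.ones(len(d))]@A.T
    return t+r*((z-t[2])/r[:,2:])
def blobs(img,c,z,lo,hi,amin=80):
    m=cv2.inRange(cv2.cvtColor(img,cv2.COLOR_BGR2HSV),lo,hi)
    for cn in cv2.findContours(m,cv2.RETR_EXTERNAL,cv2.CHAIN_APPROX_NONE)[0]:
        if cv2.contourArea(cn)<amin: continue
        w=unproj(c,cn.reshape(-1,2),z)[:,:2]*1000
        r=cv2.minAreaRect(w.astype(np.float32)); mm=cv2.moments(w.astype(np.float32))
        print("px",cn.reshape(-1,2).mean(0).round(),"cen",np.round([mm['m10']/mm['m00'],mm['m01']/mm['m00']],1),"rect",np.round(r[0],1),np.round(r[1],1),round(r[2],1))
def shot(n,name,crop=None,s=1):
    o=bot.get_obs(); c=cam(n,o); i=bot.grab_frame(n); j=i if crop is None else i[crop[1]:crop[3],crop[0]:crop[2]]
    cv2.imwrite(f"pics/{name}.png",cv2.resize(j,None,fx=s,fy=s,interpolation=cv2.INTER_CUBIC)); return i,c
E
python3 - <<'E'
from h import *
print(cam("top")[2].round(2).tolist())
i=cv2.imread("pics/top0.png");c=cam("top")
h=cv2.cvtColor(i,cv2.COLOR_BGR2HSV)
for u,v in [(180,243),(315,237),(224,238),(272,245),(210,176),(325,182),(343,200)]: print(h[v,u])
print("cream z16-22");blobs(i,c,.019,(15,25,150),(38,140,255))
print("white z18");blobs(i,c,.018,(0,0,150),(179,30,255))
a=i[150:225,150:390]; cv2.imwrite("pics/crop0.png",cv2.resize(a,None,fx=3.3,fy=3.3,interpolation=cv2.INTER_CUBIC))
E
```

```text
[[-0.04, -0.97, 0.22], [-1.0, 0.04, -0.01], [0.0, -0.22, -0.97]]
[ 27  29 203]
[ 27  29 203]
[ 27  29 204]
[ 27  29 203]
[ 43   9 205]
[ 55   7 208]
[ 60  10 157]
cream z16-22
px [116. 259.] cen [412.7 435. ] rect [413.1 434.6] [81.8 38.8] 83.7
px [272. 245.] cen [434.4  -3.6] rect [434.5  -3.6] [43.1 42.5] 6.9
px [181. 243.] cen [451.2 250.6] rect [451.3 249.8] [45.3 44.9] 87.8
px [314. 237.] cen [ 451.4 -123.1] rect [ 452.  -123.7] [47.8 45. ] 87.3
px [223. 238.] cen [461.5 130. ] rect [461.9 130.4] [35.9 63.1] 43.0
white z18
px [ 31. 303.] cen [302.5 661.1] rect [301.4 673.2] [267.4 196.5] 2.4
px [180. 243.] cen [451.8 251.8] rect [451.5 252.7] [45.  45.2] 89.1
px [314. 237.] cen [ 451.9 -123.9] rect [ 451.8 -123. ] [46.1 45.7] 60.5
px [271. 242.] cen [436.   -3.2] rect [447.4  -1.7] [66.4 41.1] 8.7
px [413. 238.] cen [ 432.9 -400.4] rect [ 433.6 -400.5] [58.9 72.9] 4.1
px [224. 236.] cen [462.  131.1] rect [464.2 126.2] [36.7 72.9] 41.4
px [483. 235.] cen [ 433.3 -610. ] rect [ 435.6 -596.3] [207.9 355.3] 81.4
px [371. 186.] cen [ 591.4 -297.1] rect [ 591.7 -296. ] [26.4 78.2] 84.6
px [193. 191.] cen [608.1 213.1] rect [588.  214.1] [173.5 134.6] 85.2
px [332. 192.] cen [ 600.9 -165.9] rect [ 601.1 -201.5] [119.6 194.1] 0.0
px [342. 134.] cen [ 753.  -225.8] rect [ 752.8 -226. ] [51.8 35.3] 40.0
px [465.  50.] cen [1017.4 -644.2] rect [1020.9 -636.5] [176.1 118.1] 24.1
px [493.  28.] cen [1095.2 -767.8] rect [1094.5 -755.7] [137.  163.9] 73.3
px [330.  37.] cen [1089.4 -265.8] rect [1074.5 -244.4] [703.  274.6] 88.4
px [159.  33.] cen [1107.7  324.5] rect [1100.1  338.6] [259.3 227.9] 43.8
px [70. 48.] cen [1088.3  667. ] rect [1110.3  628.9] [468.4 345. ] 89.8
```

View pics/crop0.png

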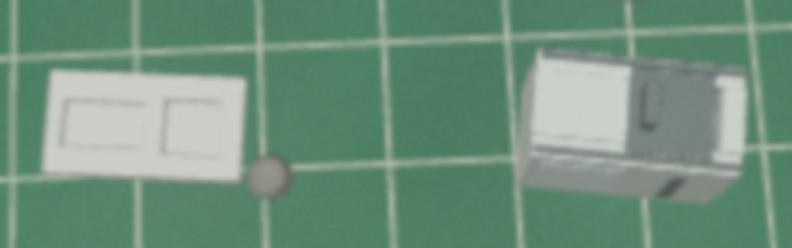

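```bash
python3 - <<'E'
from h import *
c=cam("top"); f=lambda p:np.array(p)/3.3+150
d=unproj(c,f([(50,70),(246,77),(240,181),(43,172)]),.018)[:,:2]*1e3
k=unproj(c,f([(537,48),(747,68),(741,172),(530,151)]),.125)[:,:2]*1e3
for n,q in(("dish",d),("cab",k)):
    print(n,q.round(),q.mean(0).round(1)); e=q[0]-q[1]; print("yaw",np.degrees(np.arctan2(-e[0],e[1])),np.linalg.norm(q-np.roll(q,1,0),axis=1))
print("fin",unproj(c,f([(650,88),]),.156)*1e3)
print("hole big/small", unproj(c,f([(103,125),(194,128)]),.018)*1e3)
A=rot(bot.get_obs()["ee_rot"]);print(A.round(3))
E
```

```text
dish [[661. 294.]
 [647. 122.]
 [555. 130.]
 [570. 300.]] [608.3 211.5]
yaw -4.66708847141986 [ 91.16683192 172.27012706  92.44544569 170.73785992]
cab [[ 632. -119.]
 [ 609. -289.]
 [ 523. -275.]
 [ 548. -108.]] [ 578.  -197.7]
yaw -7.995489123310315 [ 85.41005267 171.24113965  86.41108233 169.48911102]
fin [[ 587.50971129 -201.73876612  156.        ]]
hole big/small [[609.52853748 247.59543802  18.        ]
 [603.40075778 168.52954693  18.        ]]
[[-0.     0.228  0.974]
 [-0.001  0.974 -0.228]
 [-1.    -0.001  0.   ]]
```

```bash
python3 -m jog '{"linear":[[0,0,35],[0,0,35],[25,-20,35],[30,-30,20],[30,-35,0],[30,-35,0],[30,-35,0],[30,-35,0],[30,-35,0],[30,-35,0],[30,-35,0],[30,-35,0]],"twist":[[0,0,0],[0,0,0],[0,0,0],[0,0,0],[0,0,1],[0,0,1],[0,0,1],[0,0,1],[0,0,1],[0,0,0],[0,0,0],[0,0,0]],"gripper":[0,0,0,0,0,0,0,0,0,0,0,0]}'
python3 -m jog '{"linear":[[20,-35,0],[20,-35,0],[20,-35,0],[20,-35,0],[15,-35,0],[10,-35,0],[10,-35,0],[5,-35,0],[0,-35,0],[0,-35,0],[0,-35,0],[0,-35,0]],"twist":[[0,0,0],[0,0,0],[0,0,0],[0,0,0],[0,0,0],[0,0,0],[0,0,0],[0,0,0],[0,0,0],[0,0,0],[0,0,0],[0,0,0]],"gripper":[0,0,0,0,0,0,0,0,0,0,0,0]}'
```

```text
t: 1.1
position: [0.4087, 0.3093, 0.2884]
ee_rot: [0.705, 0.05, 0.705, -0.05]
force: [1.0, 0.3, -0.4]
grip_width: 1.002
t: 2.1
position: [0.5274, -0.1104, 0.2883]
ee_rot: [0.705, 0.05, 0.705, -0.05]
force: [1.1, 0.8, -0.2]
grip_width: 0.997
```

```bash
python3 -m jog '{"linear":[[10,-30,0],[10,-30,0],[10,-30,0],[0,0,0],[0,0,0]],"twist":[[0,0,0],[0,0,0],[0,0,0],[0,0,0],[0,0,0]],"gripper":[0,0,0,0,0]}'
python3 - <<'E'
from h import *
shot("wrist","w1",None,1.5)
E
```

```text
t: 2.52
position: [0.5575, -0.2003, 0.2877]
ee_rot: [0.705, 0.051, 0.706, -0.052]
force: [0.2, 0.6, 0.6]
grip_width: 0.997
```

View pics/w1.png

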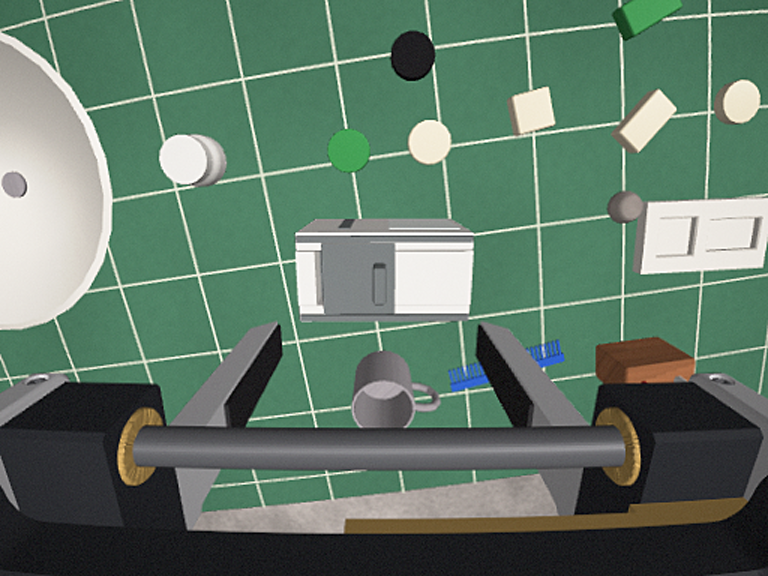

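The wrist view shows the cabinet top at about (296–473, 236–320) in the scaled picture, with the grey door on its left and the fin at (380,285). No other tablets are visible.

```bash
python3 - <<'E'
from h import *
i=cv2.imread("pics/w1.png"); i=cv2.resize(i,(512,384),interpolation=cv2.INTER_AREA)
c=cam("wrist")
k=unproj(c,np.array([(296,236),(473,236),(470,320),(300,320)])/1.5,.125)[:,:2]*1e3
print(k.round(),k.mean(0)); 
for a,b in((1,0),(2,3)):
    e=k[a]-k[b]; print(np.degrees(np.arctan2(-e[0],e[1])),np.linalg.norm(e))
print("fin",(unproj(c,np.array([(380,263),(380,304)])/1.5,.156)*1e3).round(1))
print("door y edges",(unproj(c,np.array([(322,280),(394,280)])/1.5,.130)*1e3).round(1))
A=rot(bot.get_obs()["ee_rot"]);print(A.round(3)); blobs(i,c,.016,(15,25,150),(38,140,255))
cv2.imwrite("pics/w1c.png",cv2.resize(i[140:225,185:330],None,fx=5,fy=5,interpolation=cv2.INTER_CUBIC))
E
```

```text
[[ 526. -274.]
 [ 550. -108.]
 [ 634. -118.]
 [ 609. -286.]] [ 579.63850794 -196.24592864]
-8.16189240693279 167.63877664963036
-8.168194851192933 170.38872364189552
fin [[ 556.4 -197.7  156. ]
 [ 594.  -203.1  156. ]]
door y edges [[ 570.6 -255.9  130. ]
 [ 580.4 -187.5  130. ]]
[[-0.001  0.143  0.99 ]
 [-0.     0.99  -0.143]
 [-1.    -0.    -0.001]]
px [ 82. 303.] cen [ 819.8 -620.5] rect [ 815.8 -617.5] [ 20.7 108.7] 70.6
px [286.  94.] cen [ 453.8 -125.9] rect [ 452.7 -125.6] [48.2 48.3] 56.1
px [432.  79.] cen [461.5 132. ] rect [461.  132.3] [35.4 65.1] 42.6
px [356.  73.] cen [434.2  -4. ] rect [434.5  -3.2] [45.  43.1] 7.8
px [494.  67.] cen [451.3 250.4] rect [451.2 250.3] [46.8 48.2] 38.8
```

View pics/w1c.png

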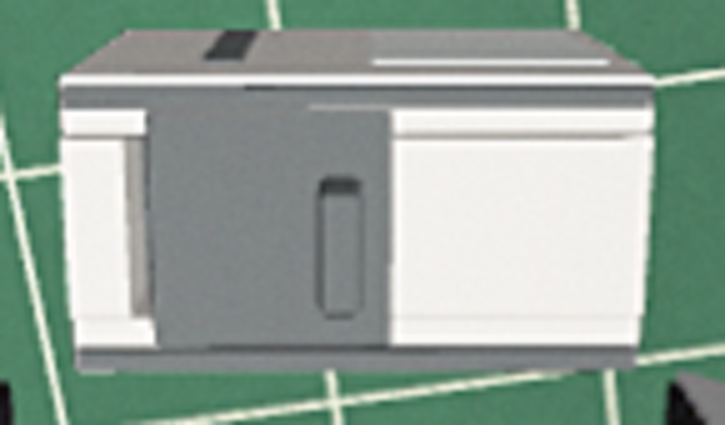

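```bash
python3 -m jog '{"linear":[[11,-1,-20],[11,-1,-20],[0,0,-25],[0,0,-25],[0,0,-20],[0,0,-20],[0,0,-15],[0,0,-5],[0,0,0],[0,0,0],[0,0,0],[0,0,0]],"twist":[[0,0,0],[0,0,0],[0,0,0],[0,0,0],[0,0,0],[0,0,0],[0,0,0],[0,0,0],[0,0,0],[0,0,0],[0,0,0],[0,0,0]],"gripper":[0.4,0.4,0.4,0.4,0.4,0.4,0.4,0.4,0.4,1,1,1]}'
python3 -m jog '{"linear":[[0,0,0],[0,0,0],[0,0,0],[0,0,0],[1.4,10,0],[1.4,10,0],[1.4,10,0],[1.4,10,0],[1.4,10,0],[0.6,4,0],[0.3,2,0],[0,0,0]],"twist":[[0,0,0],[0,0,0],[0,0,0],[0,0,0],[0,0,0],[0,0,0],[0,0,0],[0,0,0],[0,0,0],[0,0,0],[0,0,0],[0,0,0]],"gripper":[1,1,1,1,1,1,1,1,1,1,1,1]}'
```

```text
t: 3.57
position: [0.5804, -0.2007, 0.1395]
ee_rot: [0.706, 0.05, 0.705, -0.05]
force: [0.9, -0.5, -0.2]
grip_width: 0.424
t: 4.57
position: [0.5879, -0.1442, 0.1385]
ee_rot: [0.705, 0.05, 0.705, -0.05]
force: [0.0, 0.2, -0.1]
grip_width: 0.008
```

```bash
python3 -m jog '{"linear":[[0,0,0],[0,0,0]],"twist":[[0,0,0],[0,0,0]],"gripper":[1,1]}'
python3 - <<'E'
from h import *
shot("wrist","w2",(130,120,400,330),2.8)
E
```

```text
t: 4.73
position: [0.5877, -0.1454, 0.1385]
ee_rot: [0.705, 0.05, 0.705, -0.051]
force: [-1.0, -0.1, -0.1]
grip_width: 0.004
```

View pics/w2.png

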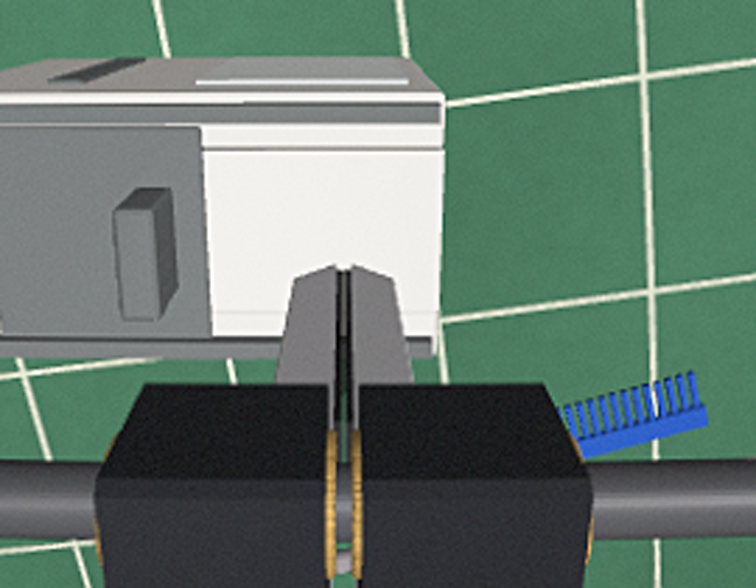

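```bash
python3 - <<'E'
from h import *
c=cam("wrist");o=bot.get_obs()
f=lambda p:np.array(p)/2.8+[130,120]
print("tcp px",proj(c,o["position"]), "cam",c[3], "obs tip",f([(345,268)]))
print("corners +y",unproj(c,f([(443,95),(433,355)]),.125)*1e3)
print("fin top",unproj(c,f([(135,207),(135,320),(116,265),(155,265)]),.156)*1e3)
print("door edge",unproj(c,f([(203,150),(211,330)]),.130)*1e3)
E
```

```text
tcp px [[252.67825576 210.14834192]] cam [ 0.51092629 -0.13437723  0.35346987] obs tip [[253.21428571 215.71428571]]
corners +y [[ 546.39830043 -108.75685311  125.        ]
 [ 633.0185217  -121.41327318  125.        ]]
fin top [[ 560.18493109 -199.43410355  156.        ]
 [ 593.38986721 -206.83211593  156.        ]
 [ 576.10586215 -208.48682464  156.        ]
 [ 577.64345712 -197.50294274  156.        ]]
door edge [[ 551.90498396 -183.45165344  130.        ]
 [ 611.15623935 -192.39200758  130.        ]]
```

```bash
python3 -m jog '{"linear":[[0,0,25],[0,0,10],[-2.5,-14,0],[-2.5,-14,0],[-2.5,-14,0],[-2.5,-14,0],[0,0,-10],[0,0,-25],[0,0,-4],[0,0,0],[0,0,0],[0,0,0]],"twist":[[0,0,0],[0,0,0],[0,0,0],[0,0,0],[0,0,0],[0,0,0],[0,0,0],[0,0,0],[0,0,0],[0,0,0],[0,0,0],[0,0,0]],"gripper":[0.5,0.5,0.5,0.5,0.5,0.5,0.5,0.5,0.5,0.5,0.5,0.5]}'
python3 -m jog '{"linear":[[0,0,0],[0,0,0],[0,0,0],[0,0,0],[0,0,0],[0,0,0],[0,0,0],[0,0,0],[0,0,0],[0,0,0]],"twist":[[0,0,0],[0,0,0],[0,0,0],[0,0,0],[0,0,0],[0,0,0],[0,0,0],[0,0,0],[0,0,0],[0,0,0]],"gripper":[1,1,1,1,1,1,1,1,1,1]}'
python3 - <<'E'
from h import *
shot("wrist","w3",(130,120,400,330),2.8)
E
```

```text
t: 5.78
position: [0.5784, -0.2007, 0.1354]
ee_rot: [0.706, 0.05, 0.705, -0.05]
force: [-0.4, -0.0, 0.0]
grip_width: 0.494
t: 6.62
position: [0.5778, -0.2008, 0.1344]
ee_rot: [0.705, 0.05, 0.705, -0.05]
force: [-0.0, 0.3, 0.4]
grip_width: 0.003
```

View pics/w3.png

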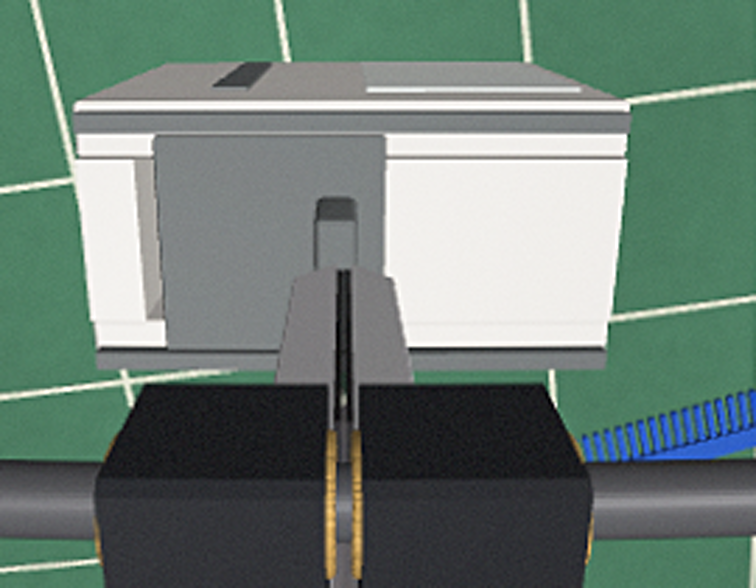

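The fingers shut over the fin without touching it, so the real tips seem to sit well above the reported TCP. The picture geometry suggests about 38 mm. I'll check by touching.

```bash
for k in 1; do python3 -m jog '{"linear":[[0,0,-3],[0,0,-3],[0,0,-3],[0,0,-2],[0,0,0],[0,0,0]],"twist":[[0,0,0],[0,0,0],[0,0,0],[0,0,0],[0,0,0],[0,0,0]],"gripper":[1,1,1,1,1,1]}'; done; python3 -m jog '{"linear":[[0,0,-2],[0,0,0],[0,0,0]],"twist":[[0,0,0],[0,0,0],[0,0,0]],"gripper":[1,1,1]}';
```

```text
t: 7.17
position: [0.5777, -0.2007, 0.1233]
ee_rot: [0.705, 0.05, 0.705, -0.05]
force: [0.2, -0.4, -0.1]
grip_width: 0.005
t: 7.42
position: [0.5778, -0.2007, 0.1214]
ee_rot: [0.705, 0.05, 0.705, -0.05]
force: [0.6, 0.4, -0.6]
grip_width: -0.003
```

```bash
for a in 1 2 3; do python3 -m jog '{"linear":[[0,0,-2],[0,0,0],[0,0,0]],"twist":[[0,0,0],[0,0,0],[0,0,0]],"gripper":[1,1,1]}' | grep -E "pos|force"; done
```

```text
position: [0.5781, -0.2012, 0.1206]
force: [-4.4, 1.5, 16.3]
position: [0.5784, -0.2018, 0.1201]
force: [-12.6, 2.5, 38.4]
position: [0.5786, -0.2025, 0.1197]
force: [-20.3, 3.3, 59.7]
```

```bash
python3 -m jog '{"linear":[[0,0,12],[0,0,0],[0,0,0],[0,0,0],[0,0,-8],[0,0,-9],[0,0,-8],[0,0,0],[0,0,0],[0,0,0],[0,0,0],[0,0,0]],"twist":[[0,0,0],[0,0,0],[0,0,0],[0,0,0],[0,0,0],[0,0,0],[0,0,0],[0,0,0],[0,0,0],[0,0,0],[0,0,0],[0,0,0]],"gripper":[0.5,0.5,0.5,0.5,0.5,0.5,0.5,0.5,1,1,1,1]}';python3 -m jog '{"linear":[[0,0,0],[0,0,0],[0,0,0],[0,0,0]],"twist":[[0,0,0],[0,0,0],[0,0,0],[0,0,0]],"gripper":[1,1,1,1]}'
```

```text
t: 9.17
position: [0.578, -0.2008, 0.1028]
ee_rot: [0.706, 0.05, 0.705, -0.05]
force: [-0.5, 0.1, -0.1]
grip_width: 0.254
t: 9.5
position: [0.5779, -0.201, 0.1027]
ee_rot: [0.705, 0.05, 0.705, -0.05]
force: [-0.1, -0.8, 3.2]
grip_width: 0.129
```

```bash
python3 -m jog '{"linear":[[1.4,9.9,0],[1.4,9.9,0],[1.4,9.9,0],[1.4,9.9,0],[1.4,9.9,0],[1.3,8.5,0],[0,0,0]],"twist":[[0,0,0],[0,0,0],[0,0,0],[0,0,0],[0,0,0],[0,0,0],[0,0,0]],"gripper":[1,1,1,1,1,1,1]}'; for a in 1 2 3; do python3 -m jog '{"linear":[[0.3,2,0],[0,0,0],[0,0,0]],"twist":[[0,0,0],[0,0,0],[0,0,0]],"gripper":[1,1,1]}' | grep -E "pos|force|grip"; done
```

```text
t: 10.08
position: [0.5861, -0.1438, 0.1027]
ee_rot: [0.705, 0.049, 0.705, -0.052]
force: [-0.1, -13.8, 1.3]
grip_width: 0.126
position: [0.5861, -0.1438, 0.1026]
force: [-0.4, -19.2, 1.0]
grip_width: 0.124
position: [0.586, -0.1438, 0.1026]
force: [0.6, -28.0, -2.5]
grip_width: 0.126
position: [0.5861, -0.1438, 0.1026]
force: [0.2, -36.9, -5.4]
grip_width: 0.125
```

```bash
python3 -m jog '{"linear":[[-0.9,-6,0],[0,0,0],[0,0,0],[0,0,0],[0,0,0],[0,0,30],[0,0,35],[0,0,35],[-5,-25,25],[-5,-25,0],[0,0,0],[0,0,0]],"twist":[[0,0,0],[0,0,0],[0,0,0],[0,0,0],[0,0,0],[0,0,0],[0,0,0],[0,0,0],[0,0,0],[0,0,0],[0,0,0],[0,0,0]],"gripper":[1,0.6,0.6,0.6,0.6,0.6,0.6,0.6,0,0,0,0]}'
python3 - <<'E'
from h import *
i,c=shot("wrist","w4",(150,110,400,260),3)
blobs(i,c,.016,(15,25,150),(38,140,255))
E
```

```text
t: 11.83
position: [0.5757, -0.1934, 0.2275]
ee_rot: [0.705, 0.051, 0.705, -0.051]
force: [-0.1, 0.0, -1.1]
grip_width: 0.645
px [139. 304.] cen [ 811.4 -448. ] rect [ 810.4 -446.8] [13.7 93.7] 74.4
px [285.  79.] cen [ 452.7 -127.3] rect [ 452.7 -127.6] [48.9 47.2] 14.7
px [452.  63.] cen [461.2 131.1] rect [461.3 131.2] [35.6 65. ] 42.2
px [365.  55.] cen [433.8  -4.6] rect [434.   -4.5] [44.2 43.4] 8.1
```

View pics/w4.png

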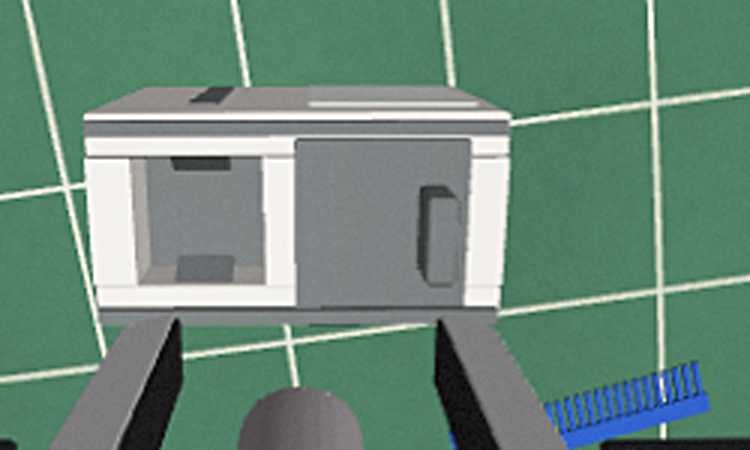

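```bash
python3 - <<'E'
from h import *
c=cam("wrist"); f=lambda p:np.array(p)/3+[150,110]
k=unproj(c,f([(131,157),(263,157),(266,286),(139,286)]),.125)[:,:2]*1e3
print(k.round(1),k.mean(0),np.linalg.norm(k-np.roll(k,1,0),axis=1))
k=unproj(c,f([(84,114),(510,114),(498,322),(99,322)]),.125)[:,:2]*1e3
print(k.round(1),k.mean(0),np.linalg.norm(k-np.roll(k,1,0),axis=1))
t=cam("top"); i=cv2.imread("pics/top0.png"); print("green/black");blobs(i,t,.016,(45,150,60),(70,255,200),60)
print(unproj(t,[(348,238),(320,271)],.016)*1e3)
for q in ((453,-126),): pass
E
```

```text
[[ 542.3 -258.7]
 [ 549.9 -206.5]
 [ 603.5 -213.7]
 [ 596.1 -266.2]] [ 572.95007548 -236.27908717] [54.28231972 52.74316263 54.14194004 52.98634927]
[[ 522.8 -273.8]
 [ 546.6 -107.5]
 [ 633.3 -119.2]
 [ 609.5 -286.2]] [ 578.04329803 -196.69822609] [ 87.57466517 167.9864092   87.48323448 168.67990232]
green/black
[[ 444.97070387 -218.30484414   16.        ]
 [ 357.05969494 -133.04062711   16.        ]]
```

```bash
python3 -m jog '{"linear":[[-20,11,0],[-20,11,0],[-20,11,0],[-20,11,0],[-20,11,0],[-20,11,0],[0,0,-30],[0,0,-30],[0,0,-30],[0,0,-30],[0,0,-30],[0,0,0]],"twist":[[0,0,-7],[0,0,-7],[0,0,-7],[0,0,-7],[0,0,-7],[0,0,-7],[0,0,-3],[0,0,0],[0,0,0],[0,0,0],[0,0,0],[0,0,0]],"gripper":[0.3,0.3,0.3,0.3,0.3,0.3,0.3,0.3,0.3,0.3,0.3,0.3]}';python3 -m jog '{"linear":[[0,0,0],[0,0,0]],"twist":[[0,0,0],[0,0,0]],"gripper":[0.3,0.3]}'
python3 - <<'E'
from h import *
i,c=shot("wrist","w5",None,1.5)
blobs(i,c,.016,(15,25,150),(38,140,255)); o=bot.get_obs(); print(o["position"],rot(o["ee_rot"]).round(3)); d=np.array([.1,-.1])
E
```

```text
t: 12.88
position: [0.4532, -0.1251, 0.073]
ee_rot: [0.63, 0.315, 0.635, -0.317]
force: [-0.5, -0.2, -1.1]
grip_width: 0.701
t: 13.05
position: [0.4567, -0.1266, 0.0787]
ee_rot: [0.633, 0.316, 0.632, -0.316]
force: [0.1, -0.7, 0.1]
grip_width: 0.704
px [317. 348.] cen [ 674.1 -236.3] rect [ 658.2 -244.6] [391.   25.9] 37.0
px [373. 300.] cen [ 664.6 -151.5] rect [ 661.2 -151. ] [11.9 74.5] 45.7
px [132. 299.] cen [ 421.7 -332.1] rect [ 421.9 -328.5] [13.  78.7] 25.5
px [306.  87.] cen [435.8 -14.7] rect [435.   -6.1] [45.3 44.6] 6.8
px [422.   9.] cen [478.7 112.9] rect [479.  112.8] [35.8 16.9] 40.2
[ 0.45710651 -0.12657307  0.07898513] [[ 0.002  0.8    0.6  ]
 [ 0.     0.6   -0.8  ]
 [-1.     0.001  0.001]]
```

View pics/w5.png

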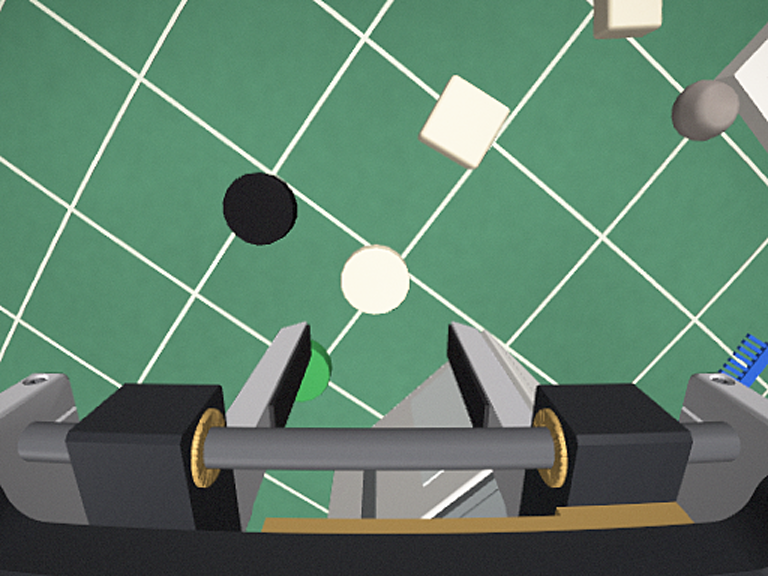

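```bash
python3 - <<'E'
from h import *
c=cam("wrist");print(unproj(c,np.array([(375.5,280),(342,280),(409,280),(375,247),(375,313)])/1.5,.016)*1e3)
E
python3 -m jog '{"linear":[[-2,0,0],[-2,0,0],[0,0,0],[0,0,0]],"twist":[[0,0,7],[0,0,7],[0,0,6],[0,0,0]],"gripper":[0.3,0.3,0.3,0.3]}'
```

```text
[[ 452.99734833 -125.31092904   16.        ]
 [ 433.82367732 -139.69217783   16.        ]
 [ 472.16978696 -110.92762856   16.        ]
 [ 438.40950641 -106.38611585   16.        ]
 [ 467.67061695 -145.54803928   16.        ]]
t: 13.43
position: [0.4531, -0.1267, 0.0791]
ee_rot: [0.679, 0.2, 0.677, -0.199]
force: [0.5, -0.4, -0.3]
grip_width: 0.7
```

```bash
python3 -m jog '{"linear":[[0,1,-30],[0,0,-30],[0,0,-25],[0,0,-15],[0,0,-3],[0,0,-2],[0,0,0],[0,0,0],[0,0,0],[0,0,0],[0,0,0],[0,0,0]],"twist":[[0,0,0],[0,0,0],[0,0,0],[0,0,0],[0,0,0],[0,0,0],[0,0,0],[0,0,0],[0,0,0],[0,0,0],[0,0,0],[0,0,0]],"gripper":[0.3,0.3,0.3,0.3,0.3,0.3,0.3,1,1,1,1,1]}'
python3 -m jog '{"linear":[[0,0,0],[0,0,0],[0,0,0],[0,0,0],[0,0,0],[0,0,0],[0,0,0],[0,0,0],[0,0,0],[0,0,0],[0,0,0],[0,0,0]],"twist":[[0,0,0],[0,0,0],[0,0,0],[0,0,7],[0,0,7],[0,0,7],[0,0,7],[0,0,7],[0,0,7],[0,0,7],[0,0,0],[0,0,0]],"gripper":[0.3,0.3,0.3,0.3,0.3,0.3,0.3,0.3,0.3,0.3,0.3,0.3]}'
python3 -m jog '{"linear":[[0,0,0],[0,0,0],[0,0,0],[0,0,0],[0,0,0],[0,0,0],[0,0,0],[0,0,0]],"twist":[[0,0,0],[0,0,0],[0,0,0],[0,0,0],[0,0,0],[0,0,0],[0,0,0],[0,0,0]],"gripper":[1,1,1,1,1,1,1,1]}'
```

```text
t: 14.43
position: [0.4528, -0.1257, -0.0268]
ee_rot: [0.678, 0.202, 0.677, -0.202]
force: [-1.0, 2.1, 11.1]
grip_width: 0.52
t: 15.43
position: [0.452, -0.1259, -0.0275]
ee_rot: [0.701, -0.096, 0.701, 0.096]
force: [-0.6, -0.3, -0.3]
grip_width: 0.7
t: 16.1
position: [0.4521, -0.1257, -0.0276]
ee_rot: [0.7, -0.097, 0.7, 0.097]
force: [-0.6, -0.3, 0.2]
grip_width: 0.521
```

```bash
python3 -m jog '{"linear":[[0,0,10],[0,0,30],[0,0,35],[0,0,35],[0,0,35],[0,0,27],[24,-22,0],[24,-22,0],[24,-22,0],[24,-22,0],[24,-22,0],[0.8,-1,0]],"twist":[[0,0,0],[0,0,0],[0,0,0],[0,0,0],[0,0,0],[0,0,0],[0,0,7],[0,0,7],[0,0,7],[0,0,0],[0,0,0],[0,0,0]],"gripper":[1,1,1,1,1,1,1,1,1,1,1,1]}'
python3 -m jog '{"linear":[[0,0,0],[0,0,0],[0,0,0]],"twist":[[0,0,0],[0,0,0],[0,0,0]],"gripper":[1,1,1]}'
python3 - <<'E'
from h import *
i,c=shot("wrist","w6",(130,110,400,290),2.9)
E
```

```text
t: 17.1
position: [0.575, -0.2406, 0.1447]
ee_rot: [0.671, -0.223, 0.671, 0.222]
force: [0.5, -1.2, -1.4]
grip_width: 0.52
t: 17.35
position: [0.5723, -0.2359, 0.1449]
ee_rot: [0.671, -0.223, 0.671, 0.224]
force: [0.9, 0.4, -1.3]
grip_width: 0.522
```

View pics/w6.png

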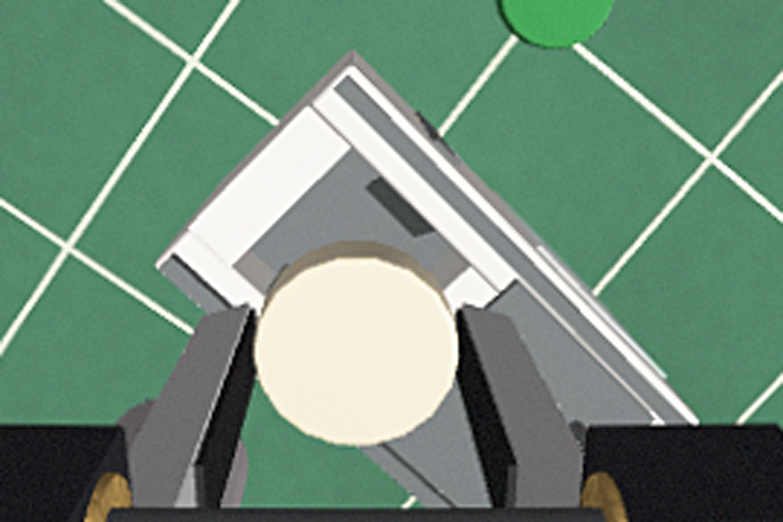

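```bash
python3 - <<'E'
from h import *
c=cam("wrist");f=lambda p:np.array(p)/2.9+[130,110];o=bot.get_obs();print(o["position"])
for z in(.184,.187,.190):
    k=unproj(c,f([(356,254),(356,445),(254,350),(459,350)]),z)*1e3;print(z,k.mean(0).round(1),np.linalg.norm(k[0]-k[1]),np.linalg.norm(k[2]-k[3]))
E
```

```text
[ 0.57246915 -0.23585277  0.14496937]
0.184 [ 573.5 -234.4  184. ] 51.00555805564006 50.36716921851555
0.187 [ 572.4 -235.2  187. ] 50.1359822051016 49.508477035114176
0.19 [ 571.4 -236.   190. ] 49.26640635456324 48.64978485171283
```

```bash
python3 -m jog '{"linear":[[0.4,-1,0],[0,0,-15],[0,0,-15],[0,0,-10],[0,0,-8],[0,0,-3],[0,0,0],[0,0,0]],"twist":[[0,0,0],[0,0,0],[0,0,0],[0,0,0],[0,0,0],[0,0,0],[0,0,0],[0,0,0]],"gripper":[1,1,1,1,1,1,1,1]}'
```

```text
t: 18.07
position: [0.5735, -0.2378, 0.0939]
ee_rot: [0.671, -0.224, 0.671, 0.223]
force: [-0.2, 0.1, -0.5]
grip_width: 0.519
```

```bash
python3 -m jog '{"linear":[[-0.3,0.5,-1.5],[0,0,0],[0,0,0],[0,0,0],[0,0,0],[0,0,0],[0,0,10],[0,0,25],[0,0,30],[0,0,0],[0,0,0]],"twist":[[0,0,0],[0,0,0],[0,0,0],[0,0,0],[0,0,0],[0,0,0],[0,0,0],[0,0,-7],[0,0,-7],[0,0,-7],[0,0,-7]],"gripper":[1,1,0.4,0.4,0.4,0.4,0.4,0.4,0.4,0.4,0.4]}'
python3 -m jog '{"linear":[[0,0,0],[0,0,0],[0,0,0],[0,0,0],[0,0,0]],"twist":[[0,0,-7],[0,0,-7],[0,0,-3],[0,0,0],[0,0,0]],"gripper":[1,1,1,1,1]}'
python3 - <<'E'
from h import *
i,c=shot("wrist","w7",(130,110,400,290),2.9)
E
```

```text
t: 18.98
position: [0.574, -0.2377, 0.1596]
ee_rot: [0.706, -0.053, 0.704, 0.052]
force: [-0.2, 0.5, -1.2]
grip_width: 0.607
t: 19.4
position: [0.5732, -0.2372, 0.1575]
ee_rot: [0.706, 0.049, 0.705, -0.05]
force: [-0.2, -0.1, 0.6]
grip_width: 0.279
```

View pics/w7.png

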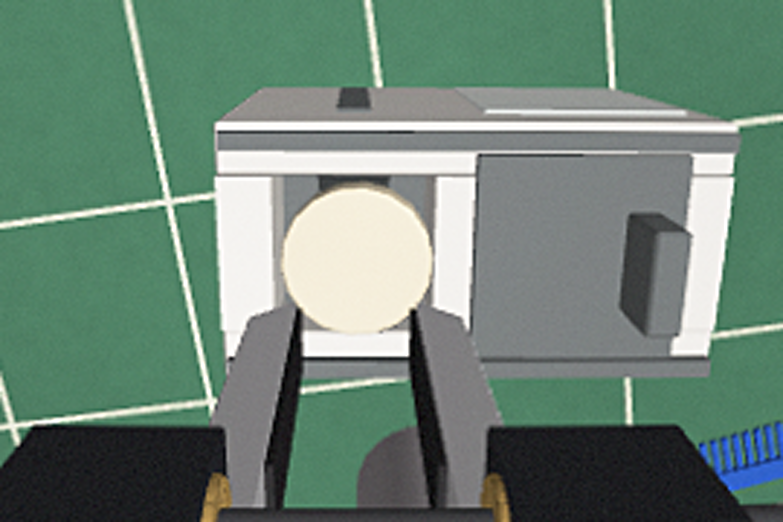

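```bash
python3 -m jog '{"linear":[[0,0,0],[0,0,0],[0,0,0],[0,0,-20],[0,0,-20],[0,0,-10],[0,0,-6],[0,0,-6],[0,0,-6],[0,0,-6],[0,0,-6],[0,0,-6]],"twist":[[0,0,0],[0,0,0],[0,0,0],[0,0,0],[0,0,0],[0,0,0],[0,0,0],[0,0,0],[0,0,0],[0,0,0],[0,0,0],[0,0,0]],"gripper":[1,1,1,1,1,1,1,1,1,1,1,1]}'
python3 -m jog '{"linear":[[0,0,-5],[0,0,-4],[0,0,0],[0,0,0],[0,0,0]],"twist":[[0,0,0],[0,0,0],[0,0,0],[0,0,0],[0,0,0]],"gripper":[1,1,1,1,1]}'
python3 -m jog '{"linear":[[0,0,10],[0,0,20],[0,0,35],[0,0,35],[0,0,0],[0,0,0]],"twist":[[0,0,0],[0,0,0],[0,0,0],[0,0,0],[0,0,0],[0,0,0]],"gripper":[1,1,1,0.3,0.3,0.3]}'
python3 - <<'E'
from h import *
i,c=shot("wrist","w8",(130,110,400,290),2.9)
E
```

```text
t: 20.45
position: [0.5738, -0.2377, 0.0715]
ee_rot: [0.706, 0.05, 0.705, -0.051]
force: [1.7, 0.1, 5.8]
grip_width: 0.004
t: 20.87
position: [0.5729, -0.2372, 0.062]
ee_rot: [0.705, 0.05, 0.705, -0.05]
force: [-0.0, 0.1, 3.7]
grip_width: 0.007
t: 21.37
position: [0.5738, -0.2375, 0.1643]
ee_rot: [0.706, 0.05, 0.704, -0.05]
force: [-0.3, 0.9, -1.0]
grip_width: 0.182
```

View pics/w8.png

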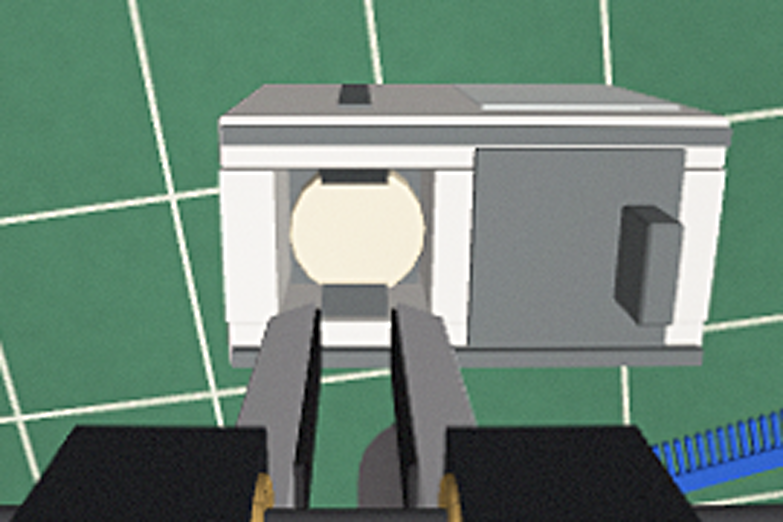

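```bash
python3 -m jog '{"linear":[[0,10,20],[-8,33,0],[-8,33,0],[-8,33,0],[-8,33,0],[-8,33,0],[-8,33,0],[-8,33,0],[-8,33,0],[-8,33,0],[-8,33,0],[-8,33,0]],"twist":[[0,0,0],[0,0,-7],[0,0,-7],[0,0,-7],[0,0,-7],[0,0,-7],[0,0,-7],[0,0,-3],[0,0,0],[0,0,0],[0,0,0],[0,0,0]],"gripper":[0.3,0.3,0.3,0.3,0.3,0.3,0.3,0.3,0.3,0.3,0.3,0.3]}'
python3 -m jog '{"linear":[[-8,33,-20],[-8,33,-20],[-8,33,-20],[-8,10,-25],[-4,5,-25],[0,0,0],[0,0,0],[0,0,0]],"twist":[[0,0,0],[0,0,0],[0,0,0],[0,0,0],[0,0,0],[0,0,0],[0,0,0],[0,0,0]],"gripper":[0.3,0.3,0.3,0.3,0.3,0.3,0.3,0.3]}'
cat >> h.py <<'E'
def find(z,near=None,name=None):
    i,c=shot("wrist",name or "tmp"); h=cv2.cvtColor(i,cv2.COLOR_BGR2HSV)
    m=cv2.inRange(h,(15,8,190),(38,140,255)); m[290:]=0
    for cn in cv2.findContours(m,cv2.RETR_EXTERNAL,cv2.CHAIN_APPROX_NONE)[0]:
        if cv2.contourArea(cn)<200: continue
        w=(unproj(c,cn.reshape(-1,2),z)[:,:2]*1000).astype(np.float32); r=cv2.minAreaRect(w); e=cv2.minEnclosingCircle(w)
        print("px",cn.reshape(-1,2).mean(0).round(),"rect",np.round(r[0],1),np.round(r[1],1),round(r[2],1),"circ",np.round(e[0],1),round(e[1],1))
E
python3 - <<'E'
from h import *
find(.016,name="w9"); o=bot.get_obs(); print(o["position"],o["q"].round(2) if hasattr(o["q"],"round") else o["q"])
E
```

```text
t: 22.42
position: [0.4855, 0.13, 0.1812]
ee_rot: [0.636, 0.307, 0.637, -0.308]
force: [0.3, -0.4, -0.7]
grip_width: 0.701
t: 23.08
position: [0.4517, 0.2419, 0.0729]
ee_rot: [0.637, 0.308, 0.636, -0.308]
force: [0.3, 0.4, 0.6]
grip_width: 0.7
px [204. 265.] rect [457.8 138.3] [29.6 57.1] 38.9 circ [458. 138.] 31.8
px [343.  18.] rect [410.9 427.6] [67.2 39.2] 85.0 circ [411.2 427.9] 38.3
px [248. 134.] rect [413.1 291.2] [576.1 263.2] 34.3 circ [445.7 237.9] 293.3
[0.45199693 0.24205309 0.07324423] [-0.92  0.37  0.44  1.99 -0.21  0.83  0.31]
```

```bash
cat >> h.py <<'E'
def find(z,name=None,file=None):
    o=bot.get_obs(); c=cam("wrist",o)
    i=cv2.imread(file) if file else shot("wrist",name or "tmp")[0]
    h=cv2.cvtColor(i,cv2.COLOR_BGR2HSV)
    m=cv2.inRange(h,(15,8,190),(32,140,255)); m[290:]=0
    m=cv2.morphologyEx(m,cv2.MORPH_OPEN,np.ones((9,9)))
    for cn in cv2.findContours(m,cv2.RETR_EXTERNAL,cv2.CHAIN_APPROX_NONE)[0]:
        if cv2.contourArea(cn)<200: continue
        w=(unproj(c,cn.reshape(-1,2),z)[:,:2]*1000).astype(np.float32); r=cv2.minAreaRect(w); e=cv2.minEnclosingCircle(w)
        print("px",cn.reshape(-1,2).mean(0).round(),"rect",np.round(r[0],1),np.round(r[1],1),round(r[2],1),"circ",np.round(e[0],1),round(e[1],1))
E
python3 - <<'E'
from h import *
find(.016,file="pics/w9.png")
E
```

```text
px [204. 270.] rect [464.6 133.2] [23.6 39.4] 35.8 circ [463.8 132.5] 22.4
px [258. 185.] rect [453.1 249.7] [46.5 45.6] 38.3 circ [453.2 251.1] 25.6
px [343.  19.] rect [411.6 426.9] [64.9 38.6] 83.5 circ [412.4 427.3] 35.1
```

```bash
python3 -m jog '{"linear":[[0.5,8,0],[0,0,-30],[0,0,-30],[0,0,-25],[0,0,-10],[0,0,-5],[0,0,0],[0,0,0],[0,0,0],[0,0,0],[0,0,0],[0,0,0]],"twist":[[0,0,0],[0,0,0],[0,0,0],[0,0,0],[0,0,0],[0,0,0],[0,0,0],[0,0,0],[0,0,0],[0,0,0],[0,0,0],[0,0,0]],"gripper":[0.3,0.3,0.3,0.3,0.3,0.3,0.3,1,1,1,1,1]}'
python3 -m jog '{"linear":[[0,0,0],[0,0,0],[0,0,0],[0,0,0],[0,0,0],[0,0,0],[0,0,0],[0,0,0],[0,0,0],[0,0,0],[0,0,0],[0,0,0]],"twist":[[0,0,0],[0,0,0],[0,0,0],[0,0,7],[0,0,7],[0,0,7],[0,0,7],[0,0,7],[0,0,7],[0,0,7],[0,0,7],[0,0,7]],"gripper":[0.3,0.3,0.3,0.3,0.3,0.3,0.3,0.3,0.3,0.3,0.3,0.3]}'
python3 -m jog '{"linear":[[0,0,0],[0,0,0],[0,0,0],[0,0,0],[0,0,0],[0,0,0],[0,0,0],[0,0,0],[0,0,0],[0,0,0],[0,0,0],[0,0,0]],"twist":[[0,0,7],[0,0,7],[0,0,7],[0,0,6],[0,0,0],[0,0,0],[0,0,0],[0,0,0],[0,0,0],[0,0,0],[0,0,0],[0,0,0]],"gripper":[0.3,0.3,0.3,0.3,0.3,1,1,1,1,1,1,1]}'
```

```text
t: 24.13
position: [0.4522, 0.2511, -0.0269]
ee_rot: [0.637, 0.308, 0.636, -0.307]
force: [-0.6, -0.5, 9.8]
grip_width: 0.524
t: 25.13
position: [0.4515, 0.2506, -0.0279]
ee_rot: [0.703, -0.072, 0.703, 0.072]
force: [-0.1, -0.6, -0.3]
grip_width: 0.703
t: 26.13
position: [0.4515, 0.2507, -0.028]
ee_rot: [0.668, -0.232, 0.668, 0.232]
force: [-0.2, -0.1, 0.2]
grip_width: 0.521
```

```bash
python3 -m jog '{"linear":[[0,0,10],[0,0,30],[0,0,35],[0,0,35],[0,0,35],[0,0,28],[8,-32,0],[8,-32,0],[8,-32,0],[8,-32,0],[8,-32,0],[8,-32,0]],"twist":[[0,0,0],[0,0,0],[0,0,0],[0,0,0],[0,0,0],[0,0,0],[0,0,-1],[0,0,0],[0,0,0],[0,0,0],[0,0,0],[0,0,0]],"gripper":[1,1,1,1,1,1,1,1,1,1,1,1]}'
python3 -m jog '{"linear":[[8,-32,0],[8,-32,0],[8,-32,0],[8,-32,0],[8,-32,0],[8,-32,0],[8,-32,0],[8,-32,0],[8,-32,0],[1,-7,0],[0,0,0],[0,0,0]],"twist":[[0,0,0],[0,0,0],[0,0,0],[0,0,0],[0,0,0],[0,0,0],[0,0,0],[0,0,0],[0,0,0],[0,0,0],[0,0,0],[0,0,0]],"gripper":[1,1,1,1,1,1,1,1,1,1,1,1]}'
python3 - <<'E'
from h import *
find(.187,name="w10"); print(bot.get_obs()["position"])
E
```

```text
t: 27.13
position: [0.4995, 0.0571, 0.1459]
ee_rot: [0.67, -0.227, 0.67, 0.227]
force: [0.0, 0.3, -1.5]
grip_width: 0.522
t: 28.13
position: [0.5723, -0.2359, 0.1452]
ee_rot: [0.67, -0.226, 0.67, 0.227]
force: [0.1, 1.0, -0.8]
grip_width: 0.522
px [253. 231.] rect [ 572.7 -235.2] [48.  48.7] 37.4 circ [ 572.6 -235.3] 25.2
px [446. 199.] rect [ 471.8 -141.7] [21.6 21.5] 8.5 circ [ 471.5 -141.6] 13.1
px [246. 186.] rect [ 548.2 -260.3] [15.2 25.2] 45.9 circ [ 550.6 -258.2] 12.9
[ 0.57244995 -0.23506354  0.14524713]
```

Same hold as before. Place it, then press.

```bash
python3 -m jog '{"linear":[[0.4,-1.3,0],[0,0,-15],[0,0,-15],[0,0,-10],[0,0,-8],[0,0,-4],[0,0,0],[0,0,0],[0,0,0],[0,0,0],[0,0,0],[0,0,0]],"twist":[[0,0,0],[0,0,0],[0,0,0],[0,0,0],[0,0,0],[0,0,0],[0,0,0],[0,0,0],[0,0,0],[0,0,0],[0,0,0],[0,0,0]],"gripper":[1,1,1,1,1,1,1,1,1,0.4,0.4,0.4]}'
python3 -m jog '{"linear":[[0,0,0],[0,0,10],[0,0,25],[0,0,30],[0,0,0],[0,0,0],[0,0,0],[0,0,0],[0,0,0],[0,0,0],[0,0,0],[0,0,0]],"twist":[[0,0,0],[0,0,0],[0,0,0],[0,0,-7],[0,0,-7],[0,0,-7],[0,0,-7],[0,0,-7],[0,0,-7],[0,0,-3],[0,0,0],[0,0,0]],"gripper":[0.4,0.4,0.4,0.4,1,1,1,1,1,1,1,1]}'
python3 - <<'E'
from h import *
find(.130,name="w11"); print(bot.get_obs()["position"])
E
```

```text
t: 29.18
position: [0.573, -0.2378, 0.0933]
ee_rot: [0.67, -0.227, 0.67, 0.226]
force: [0.4, -0.3, -0.2]
grip_width: 0.595
t: 30.18
position: [0.573, -0.2376, 0.1585]
ee_rot: [0.706, 0.046, 0.705, -0.046]
force: [-0.3, 0.6, 0.2]
grip_width: 0.068
px [253. 199.] rect [ 572.2 -237.2] [47.9 46.9] 82.6 circ [ 570.8 -237.2] 25.6
px [424.  43.] rect [453.5 -74.5] [29.2 28.8] 7.9 circ [453.5 -74.6] 19.6
[ 0.57301549 -0.23768267  0.15844372]
```

```bash
python3 -m jog '{"linear":[[0,0,-20],[0,0,-20],[0,0,-10],[0,0,-6],[0,0,-6],[0,0,-6],[0,0,-6],[0,0,-6],[0,0,-6],[0,0,-5],[0,0,-5],[0,0,0]],"twist":[[0,0,0],[0,0,0],[0,0,0],[0,0,0],[0,0,0],[0,0,0],[0,0,0],[0,0,0],[0,0,0],[0,0,0],[0,0,0],[0,0,0]],"gripper":[1,1,1,1,1,1,1,1,1,1,1,1]}'
python3 -m jog '{"linear":[[0,0,0],[0,0,0],[0,0,0],[0,0,0]],"twist":[[0,0,0],[0,0,0],[0,0,0],[0,0,0]],"gripper":[1,1,1,1]}'
python3 -m jog '{"linear":[[0,0,10],[0,0,20],[0,0,35],[0,0,35],[0,0,0],[0,0,0]],"twist":[[0,0,0],[0,0,0],[0,0,0],[0,0,0],[0,0,0],[0,0,0]],"gripper":[1,1,1,0.5,0.5,0.5]}'
python3 - <<'E'
from h import *
i,c=shot("wrist","w12",(130,110,400,290),2.9)
E
```

```text
t: 31.23
position: [0.5729, -0.2377, 0.0614]
ee_rot: [0.706, 0.047, 0.706, -0.047]
force: [2.3, -1.9, 2.5]
grip_width: 0.006
t: 31.57
position: [0.573, -0.2377, 0.0622]
ee_rot: [0.706, 0.047, 0.705, -0.047]
force: [2.0, -0.5, 3.1]
grip_width: 0.006
t: 32.07
position: [0.5735, -0.2378, 0.1642]
ee_rot: [0.707, 0.047, 0.704, -0.047]
force: [0.1, 1.3, -0.6]
grip_width: 0.183
```

View pics/w12.png

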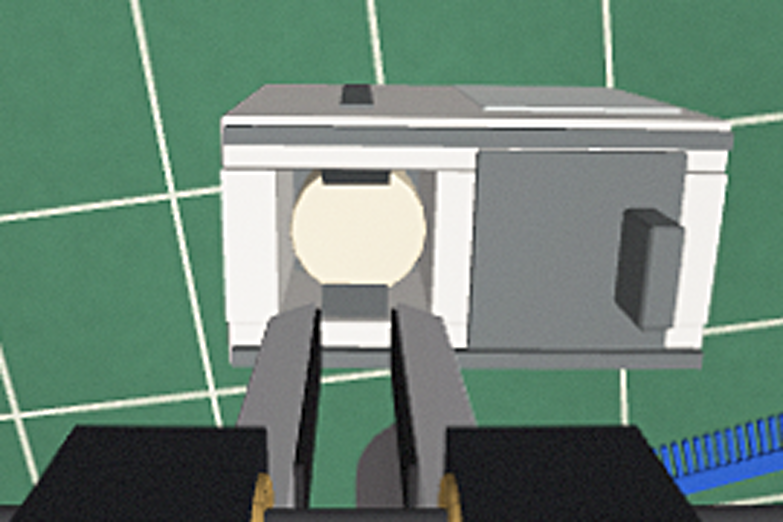

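The second tablet is also down, with both catches over it. Now shut the door.

```bash
python3 -m jog '{"linear":[[4,31,0],[4,31,0],[4,32,0],[0,0,0],[0,0,-30],[0,0,-25],[0,0,-6],[0,0,0],[0,0,0],[0,0,0],[0,0,0],[0,0,0]],"twist":[[0,0,-0.5],[0,0,0],[0,0,0],[0,0,0],[0,0,0],[0,0,0],[0,0,0],[0,0,0],[0,0,0],[0,0,0],[0,0,0],[0,0,0]],"gripper":[0.5,0.5,0.5,0.5,0.5,0.5,0.5,0.5,1,1,1,1]}'
python3 -m jog '{"linear":[[0,0,0],[0,0,0],[0,0,0],[0,0,0],[-1.4,-9.9,0],[-1.4,-9.9,0],[-1.4,-9.9,0],[-1.4,-9.9,0],[-1.4,-9.9,0],[-1.4,-9.9,0],[-1.4,-9.9,0],[0,0,0]],"twist":[[0,0,0],[0,0,0],[0,0,0],[0,0,0],[0,0,0],[0,0,0],[0,0,0],[0,0,0],[0,0,0],[0,0,0],[0,0,0],[0,0,0]],"gripper":[1,1,1,1,1,1,1,1,1,1,1,1]}'
for a in 1 2 3 4; do python3 -m jog '{"linear":[[-0.3,-2,0],[0,0,0],[0,0,0]],"twist":[[0,0,0],[0,0,0],[0,0,0]],"gripper":[1,1,1]}' | grep -E "pos|force|grip"; done
```

```text
t: 33.12
position: [0.5854, -0.1439, 0.102]
ee_rot: [0.706, 0.05, 0.705, -0.05]
force: [0.3, -0.6, 0.2]
grip_width: 0.254
t: 34.12
position: [0.5749, -0.2152, 0.1014]
ee_rot: [0.706, 0.05, 0.705, -0.051]
force: [-0.6, -1.2, 6.1]
grip_width: 0.124
position: [0.5749, -0.215, 0.1014]
force: [-3.3, -1.7, 7.6]
grip_width: 0.126
position: [0.5747, -0.2168, 0.1014]
force: [-2.2, -0.0, 6.4]
grip_width: 0.126
position: [0.5745, -0.218, 0.1014]
force: [-2.7, 3.2, 8.5]
grip_width: 0.125
position: [0.5745, -0.218, 0.1014]
force: [-3.1, 12.7, 12.7]
grip_width: 0.127
```

```bash
python3 -m jog '{"linear":[[0,0,0],[0,0,0],[0,0,0],[0,0,0],[0,0,30],[0,0,35],[0,0,35],[-9,29,0],[-9,29,0],[-9,29,0],[-9,29,0],[-9,29,0]],"twist":[[0,0,0],[0,0,0],[0,0,0],[0,0,0],[0,0,0],[0,0,0],[0,0,0],[0,0,-7],[0,0,-7],[0,0,-7],[0,0,-7],[0,0,-7]],"gripper":[0.5,0.5,0.5,0.5,0.5,0.5,0.5,0.3,0.3,0.3,0.3,0.3]}'
python3 -m jog '{"linear":[[-9,29,-10],[-9,29,-20],[-9,29,-20],[-9,29,-20],[-9,29,-20],[-9,29,-20],[-9,29,-20],[0,0,0],[0,0,0],[0,0,0]],"twist":[[0,0,-4],[0,0,0],[0,0,0],[0,0,0],[0,0,0],[0,0,0],[0,0,0],[0,0,0],[0,0,0],[0,0,0]],"gripper":[0.3,0.3,0.3,0.3,0.3,0.3,0.3,0.3,0.3,0.3]}'
python3 - <<'E'
from h import *
find(.022,name="w13"); o=bot.get_obs();print(o["position"],rot(o["ee_rot"])[:,1])
i=bot.grab_frame("top"); cv2.imwrite("pics/top1.png",i)
blobs(i,cam("top"),.019,(15,25,150),(38,140,255))
E
```

```text
t: 36.12
position: [0.5286, -0.0761, 0.2009]
ee_rot: [0.658, 0.26, 0.657, -0.26]
force: [0.4, 0.6, -0.2]
grip_width: 0.702
t: 36.95
position: [0.4667, 0.1252, 0.0713]
ee_rot: [0.649, 0.281, 0.649, -0.281]
force: [0.1, -1.0, 0.2]
grip_width: 0.7
px [151. 249.] rect [427.8   2. ] [31.1 36.2] 7.2 circ [427.5   2. ] 20.4
px [412. 240.] rect [632.9 205.9] [25.7 20.9] 51.2 circ [631.5 207. ] 15.5
px [443. 221.] rect [639.6 244.1] [51. 24.] 86.0 circ [641.3 244. ] 25.7
px [424. 197.] rect [602.1 245.1] [60.8 40.4] 89.8 circ [604.  245.5] 31.5
px [252. 186.] rect [461.2 129.5] [34.3 66. ] 42.2 circ [461.5 129.5] 36.1
px [439. 159.] rect [581.  281.9] [20.6 19.6] 44.0 circ [581.2 282. ] 13.1
[0.46697239 0.12484418 0.07151514] [7.30023787e-01 6.83421596e-01 4.39074438e-04]
px [116. 259.] cen [413.  435.1] rect [413.1 435.1] [84.2 39.5] 84.1
px [272. 245.] cen [434.4  -3.6] rect [434.5  -3.6] [44.  42.5] 6.9
```

View pics/w13.png

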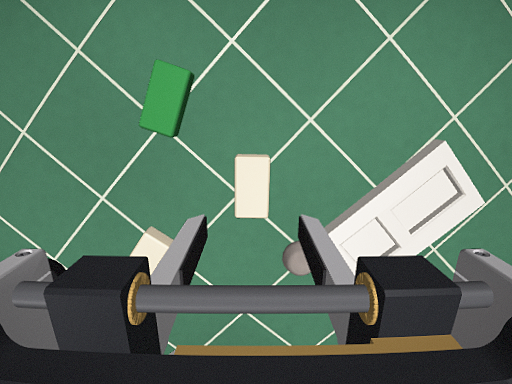

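```bash
cat >> h.py <<'E'
def ortho(i,c,x0,x1,y0,y1,z,s,name):
    # col = (y1-y)*s , row=(x1-x)*s   (mm)
    C,Rw=np.meshgrid(np.arange((y1-y0)*s),np.arange((x1-x0)*s))
    P=np.c_[(x1-Rw.ravel()/s)/1e3,(y1-C.ravel()/s)/1e3,np.full(C.size,z)]
    uv=proj(c,P).astype(np.float32).reshape(*C.shape,2)
    j=cv2.remap(i,uv[...,0],uv[...,1],cv2.INTER_CUBIC)
    for k in range(0,j.shape[1],10*s): j[:6 if k%(50*s) else 14,k]=(0,0,255)
    for k in range(0,j.shape[0],10*s): j[k,:6 if k%(50*s) else 14]=(0,0,255)
    cv2.imwrite(f"pics/{name}.png",j); return j
E
python3 - <<'E'
from h import *
c=cam("wrist"); i=cv2.imread("pics/w13.png")
ortho(i,c,540,680,100,320,.018,3,"dish")
print("pumice top",unproj(c,[(296,257)],.03)*1e3, unproj(cam("top"),[(231.5,203.5)],.02)*1e3)
E
```

```text
pumice top [[548.11076441 106.22207403  30.        ]] [[557.36292607 104.91668346  20.        ]]
```

View pics/dish.png

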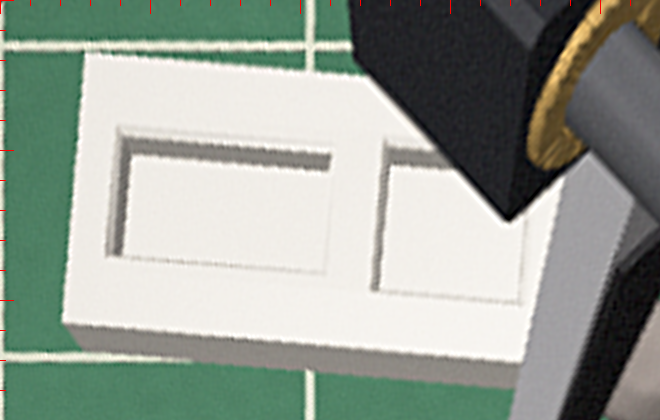

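```bash
python3 -m jog '{"linear":[[-3,2.4,0],[-2.8,2.3,0],[0,0,0],[0,0,0],[0,0,0],[0,0,0],[0,0,0],[0,0,0],[0,0,0],[0,0,0],[0,0,0],[0,0,0]],"twist":[[0,0,7],[0,0,7],[0,0,7],[0,0,7],[0,0,7],[0,0,7],[0,0,7],[0,0,7],[0,0,7],[0,0,7],[0,0,7],[0,0,7]],"gripper":[0,0,0,0,0,0,0,0,0,0,0,0]}'
python3 -m jog '{"linear":[[0,0,-30],[0,0,-30],[0,0,-20],[0,0,-10],[0,0,-4],[0,0,0],[0,0,0],[0,0,0],[0,0,0],[0,0,0],[0,0,0],[0,0,0]],"twist":[[0,0,6],[0,0,0],[0,0,0],[0,0,0],[0,0,0],[0,0,0],[0,0,0],[0,0,0],[0,0,0],[0,0,0],[0,0,0],[0,0,0]],"gripper":[0,0,0,0,0,0,1,1,1,1,1,1]}'
python3 - <<'E'
from h import *
o=bot.get_obs();print(o["position"],rot(o["ee_rot"])[:,1],o["q"],o["grip_width"])
E
```

```text
t: 38.05
position: [0.4613, 0.1295, 0.0717]
ee_rot: [0.67, -0.227, 0.669, 0.227]
force: [-0.4, -0.1, -0.0]
grip_width: 1.001
t: 39.05
position: [0.461, 0.1306, -0.0224]
ee_rot: [0.658, -0.26, 0.657, 0.26]
force: [-1.6, -1.7, 8.6]
grip_width: 0.698
[ 0.46099226  0.13058508 -0.02244274] [-6.84343147e-01  7.29159875e-01 -5.78866088e-04] [-0.35440396  0.45497146  0.01662497  2.10775388 -0.0131558   0.57779628
  1.99604127] 0.698095024608333
```

```bash
python3 -m jog '{"linear":[[0,0,0],[0,0,0],[0,0,0],[0,0,0],[0,0,0],[0,0,0],[0,0,0],[0,0,0],[0,0,0],[0,0,0],[0,0,0],[0,0,0]],"twist":[[0,0,0],[0,0,0],[0,0,0],[0,0,-7],[0,0,-7],[0,0,-7],[0,0,-7],[0,0,-7],[0,0,-7],[0,0,-7],[0,0,-7],[0,0,-7]],"gripper":[0,0,0,0,0,0,0,0,0,0,0,0]}'
python3 -m jog '{"linear":[[0,0,0],[0,0,0],[0,0,0],[0,0,0],[0,0,0],[0,0,0],[0,0,0],[0,0,0],[0,0,0],[0,0,0],[0,0,0],[0,0,0]],"twist":[[0,0,-7],[0,0,-7],[0,0,-7],[0,0,-6],[0,0,0],[0,0,0],[0,0,0],[0,0,0],[0,0,0],[0,0,0],[0,0,0],[0,0,0]],"gripper":[0,0,0,0,0,1,1,1,1,1,1,1]}'
python3 -m jog '{"linear":[[0,0,0],[0,0,0],[0,0,10],[0,0,20],[0,0,25],[0,0,25],[0,0,20],[0,0,0],[0,0,0]],"twist":[[0,0,0],[0,0,0],[0,0,0],[0,0,0],[0,0,0],[0,0,0],[0,0,0],[0,0,0],[0,0,0]],"gripper":[1,1,1,1,1,1,1,1,1]}'
python3 - <<'E'
from h import *
o=bot.get_obs();print(rot(o["ee_rot"])[:,1])
E
```

```text
t: 40.05
position: [0.4604, 0.1305, -0.023]
ee_rot: [0.696, 0.124, 0.696, -0.124]
force: [0.3, -0.1, 0.1]
grip_width: 1.002
t: 41.05
position: [0.4605, 0.1304, -0.023]
ee_rot: [0.649, 0.281, 0.649, -0.281]
force: [-0.8, 0.5, -0.8]
grip_width: 0.542
t: 41.8
position: [0.461, 0.1309, 0.0782]
ee_rot: [0.649, 0.281, 0.649, -0.28]
force: [0.4, -0.7, -2.0]
grip_width: 0.379
[0.72897941 0.68453216 0.0021783 ]
```

```bash
python3 -m jog '{"linear":[[20,-3,0],[20,-3,0],[20,-3,0],[20,-3,0],[20,-3,0],[20,-3,0],[20,-3,0],[10,0,0],[0,0,0],[0,0,0],[0,0,0]],"twist":[[0,0,-7],[0,0,-7],[0,0,-7],[0,0,-7],[0,0,-7],[0,0,-7],[0,0,-6],[0,0,0],[0,0,0],[0,0,0],[0,0,0]],"gripper":[1,1,1,1,1,1,1,1,1,1,1]}'
python3 - <<'E'
from h import *
i,c=shot("wrist","w14"); o=bot.get_obs();print(o["position"],rot(o["ee_rot"])[:,1],o["q"].round(2))
a=ortho(i,c,550,670,110,310,.018,4,"dish2")
t=cv2.imread("pics/top1.png");b=t[165:215,290:390]
out=np.zeros((600,800,3),np.uint8); out[:480]=a; out[480:600,:240]=cv2.resize(b,(240,120),interpolation=cv2.INTER_CUBIC)
out[480:600,400:560]=cv2.resize(i,(160,120)); cv2.imwrite("pics/dish2v.png",out)
E
```

```text
t: 42.72
position: [0.6094, 0.1094, 0.0763]
ee_rot: [-0.478, -0.52, -0.479, 0.521]
force: [-1.3, 0.2, -1.4]
grip_width: 0.377
[0.60952958 0.10948857 0.07662996] [ 0.99651425 -0.08341502 -0.00113461] [-0.71  0.59  0.67  1.73 -0.43  0.97  0.04]
```

View pics/dish2v.png

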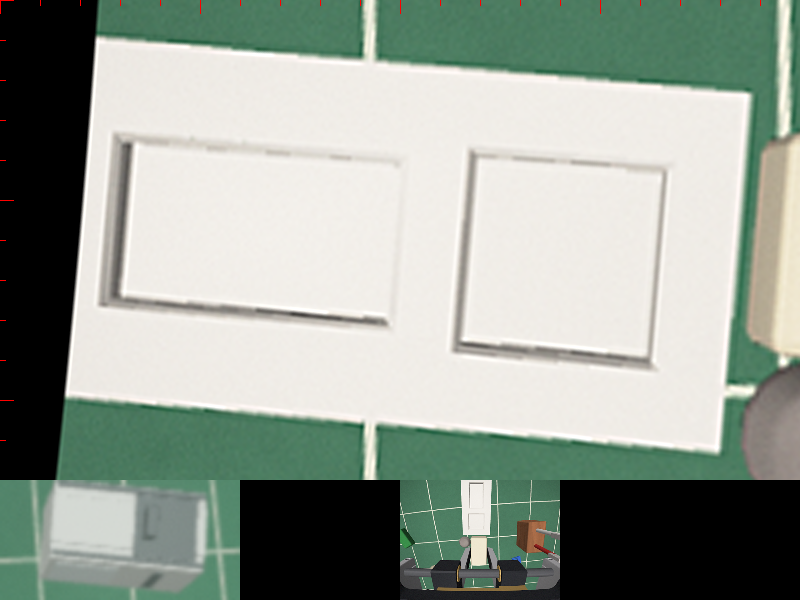

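```bash
python3 -m jog '{"linear":[[0.5,28,0],[0.5,28,0],[0.5,28,0],[0.5,28,0],[0.6,25.3,0],[0,0,-20],[0,0,-20],[0,0,-20],[0,0,-10],[0,0,0],[0,0,0]],"twist":[[0,0,0],[0,0,0],[0,0,0],[0,0,0],[0,0,0],[0,0,0],[0,0,0],[0,0,0],[0,0,0],[0,0,0],[0,0,0]],"gripper":[1,1,1,1,1,1,1,1,1,1,1]}'
python3 - <<'E'
from h import *
find(.040,name="w15"); o=bot.get_obs();print(o["position"],rot(o["ee_rot"])[:,1])
E
```

```text
t: 43.68
position: [0.613, 0.2466, 0.0074]
ee_rot: [-0.479, -0.52, -0.479, 0.521]
force: [-0.5, 0.2, -0.6]
grip_width: 0.378
px [252. 228.] rect [611.5 241.8] [70.6 37. ] 84.7 circ [611.5 241.3] 38.8
[0.61352225 0.2467599  0.0080837 ] [ 9.96463628e-01 -8.40220370e-02  7.31361216e-04]
```

```bash
python3 - <<'E'
from h import *
for z in(.050,.053,.056):find(z,file="pics/w15.png")
E
```

```text
px [252. 228.] rect [612.4 246.1] [66.9 35.1] 84.7 circ [612.4 245.6] 36.8
px [252. 228.] rect [612.5 247.4] [65.8 34.5] 84.7 circ [612.5 247. ] 36.2
px [252. 228.] rect [612.6 248.8] [64.6 33.9] 84.7 circ [612.7 248.3] 35.5
```

```bash
python3 -m jog '{"linear":[[-0.6,0,-4],[0,0,-4],[0,0,-4],[0,0,-3],[0,0,-3],[0,0,0],[0,0,0]],"twist":[[0,0,0],[0,0,0],[0,0,0],[0,0,0],[0,0,0],[0,0,0],[0,0,0]],"gripper":[1,1,1,1,1,1,1]}'
python3 -m jog '{"linear":[[0,0,-3],[0,0,0],[0,0,0]],"twist":[[0,0,0],[0,0,0],[0,0,0]],"gripper":[1,1,1]}'
```

```text
t: 44.32
position: [0.6124, 0.2467, -0.0112]
ee_rot: [-0.478, -0.52, -0.479, 0.521]
force: [0.0, -0.7, -0.3]
grip_width: 0.381
t: 44.57
position: [0.6125, 0.2467, -0.0141]
ee_rot: [-0.479, -0.52, -0.479, 0.521]
force: [0.2, 0.3, -0.6]
grip_width: 0.381
```

```bash
python3 -m jog '{"linear":[[0,0,0],[0,0,0],[0,0,0],[0,0,0],[0,0,20],[0,0,30],[0,0,30],[0,-30,0],[0,-30,0],[0,0,0],[0,0,0]],"twist":[[0,0,0],[0,0,0],[0,0,0],[0,0,0],[0,0,0],[0,0,0],[0,0,0],[0,0,0],[0,0,0],[0,0,0],[0,0,0]],"gripper":[0.4,0.4,0.4,0.4,0.4,0.4,0.4,0.4,0.4,0.4,0.4]}'
python3 - <<'E'
from h import *
find(.030,name="w16")
blobs(bot.grab_frame("top"),cam("top"),.022,(15,25,150),(38,140,255))
E
```

```text
t: 45.48
position: [0.6128, 0.1849, 0.0664]
ee_rot: [0.478, 0.521, 0.478, -0.521]
force: [0.5, 0.1, 0.1]
grip_width: 0.602
px [244. 203.] rect [602.5 175.7] [41.8 31.4] 85.0 circ [603.9 177.7] 23.7
px [246. 132.] rect [611.7 246.6] [63.7 33.9] 85.2 circ [611.6 246.7] 35.8
px [113. 259.] cen [413.8 442.3] rect [413.2 441.5] [68.8 39. ] 88.0
px [272. 245.] cen [434.1  -3.6] rect [434.   -3.5] [43.4 42.5] 7.0
```

```bash
python3 -m jog '{"linear":[[-18,-19,0],[-18,-19,0],[-18,-19,0],[-18,-19,0],[-18,-19,0],[-18,-19,0],[-18,-19,0],[-18,-19,0],[-18,-19,0],[-12,-6,0],[0,0,0],[0,0,0]],"twist":[[0,0,7],[0,0,7],[0,0,7],[0,0,7],[0,0,7],[0,0,7],[0,0,7],[0,0,7],[0,0,7],[0,0,7],[0,0,7],[0,0,7]],"gripper":[0,0,0,0,0,0,0,0,0,0,0,0]}'
python3 -m jog '{"linear":[[0,0,0],[0,0,0],[0,0,0],[0,0,0],[0,0,0]],"twist":[[0,0,7],[0,0,7],[0,0,4],[0,0,0],[0,0,0]],"gripper":[0,0,0,0,0]}'
python3 - <<'E'
from h import *
find(.022,name="w17"); o=bot.get_obs();print(o["position"],rot(o["ee_rot"])[:,1],o["q"])
E
```

```text
t: 46.58
position: [0.4384, 0.0102, 0.0662]
ee_rot: [0.704, 0.064, 0.704, -0.064]
force: [0.1, -0.5, 0.2]
grip_width: 0.998
t: 47.0
position: [0.4387, 0.0102, 0.066]
ee_rot: [0.706, -0.044, 0.706, 0.044]
force: [0.9, -0.2, -0.2]
grip_width: 0.999
px [287. 203.] rect [441.2  46.3] [31.7 21.5] 9.8 circ [442.1  47.5] 17.5
[0.43868275 0.010126   0.06599046] [-1.22648753e-01  9.92450135e-01 -1.13756843e-04] [-0.41942746  0.24282806  0.36680429  2.16408535 -0.12613866  0.75408892
  1.72343035]
```

```bash
python3 - <<'E'
from h import *
c=cam("wrist"); i=cv2.imread("pics/w17.png"); h=cv2.cvtColor(i,cv2.COLOR_BGR2HSV)
print("expected px",proj(c,[.434,-.004,.022]))
m=cv2.inRange(h,(15,5,180),(45,140,255)); m=cv2.morphologyEx(m,cv2.MORPH_OPEN,np.ones((5,5)))
n,l,s,ce=cv2.connectedComponentsWithStats(m)
for k in range(1,n):
    if s[k,4]>150: print(s[k],ce[k].round())
for v in range(150,260,6): print("".join("#" if m[v,u] else "." for u in range(160,340,3)))
blobs(bot.grab_frame("top"),cam("top"),.022,(15,25,150),(38,140,255),40)
E
```

```text
expected px [[239.13491603 189.30543991]]
[ 259  178   44   42 1698] [280. 198.]
............................................................
............................................................
............................................................
............................................................
............................................................
..................................#############.............
..................................##############............
...................................#############............
.................................##############.............
.................................###############............
.................................##############.............
.................................##############.............
............................................................
............................................................
............................................................
............................................................
............................................................
............................................................
............................................................
px [116. 259.] cen [412.7 434.3] rect [413.  434.1] [83.1 39. ] 88.0
px [181. 187.] cen [611.6 248.5] rect [611.2 248. ] [63.7 35.2] 87.5
```

```bash
cat >> h.py <<'E'
def sq(z,file):
    c=cam("wrist"); i=cv2.imread(file); h=cv2.cvtColor(i,cv2.COLOR_BGR2HSV)
    for lo in ((15,5,180),(12,4,170)):
        m=cv2.inRange(h,lo,(45,140,255)); m[290:]=0; m=cv2.morphologyEx(m,cv2.MORPH_OPEN,np.ones((5,5)))
        for cn in cv2.findContours(m,cv2.RETR_EXTERNAL,cv2.CHAIN_APPROX_NONE)[0]:
            if cv2.contourArea(cn)<300: continue
            w=(unproj(c,cn.reshape(-1,2),z)[:,:2]*1000).astype(np.float32); r=cv2.minAreaRect(w)
            print(lo,cn.reshape(-1,2).mean(0).round(),"rect",np.round(r[0],1),np.round(r[1],1),round(r[2],1))
E
python3 - <<'E'
from h import *
sq(.022,"pics/w17.png")
i,c=shot("wrist","w18"); sq(.022,"pics/w18.png")
E
```

```text
(15, 5, 180) [279. 198.] rect [438.8  38.4] [43.5 43.3] 7.0
(12, 4, 170) [280. 198.] rect [438.8  38.4] [43.5 43.4] 7.1
(15, 5, 180) [281. 198.] rect [438.7  38.5] [43.5 43.4] 7.1
(12, 4, 170) [280. 198.] rect [438.7  38.5] [43.5 43.5] 7.2
```

The square bar was knocked to about (438.7, 38.5), with its yaw unchanged. I'll follow it.

```bash
python3 -m jog '{"linear":[[0,14,0],[0,14.4,0],[0,0,-30],[0,0,-30],[0,0,-19],[0,0,-10],[0,0,0],[0,0,0],[0,0,0],[0,0,0],[0,0,0],[0,0,0]],"twist":[[0,0,0],[0,0,0],[0,0,0],[0,0,0],[0,0,0],[0,0,0],[0,0,0],[0,0,0],[0,0,0],[0,0,0],[0,0,0],[0,0,0]],"gripper":[0,0,0,0,0,0,0,1,1,1,1,1]}'
python3 -m jog '{"linear":[[0,0,0],[0,0,0],[0,0,0],[0,0,0],[0,0,0],[0,0,0],[0,0,0]],"twist":[[0,0,0],[0,0,0],[0,0,0],[0,0,0],[0,0,0],[0,0,0],[0,0,0]],"gripper":[1,1,1,1,0,0,0]}'
python3 -m jog '{"linear":[[0,0,0],[0,0,0],[0,0,0],[0,0,0],[0,0,0],[0,0,0],[0,0,0],[0,0,0],[0,0,0],[0,0,0],[0,0,0],[0,0,0]],"twist":[[0,0,0],[0,0,0],[0,0,-7],[0,0,-7],[0,0,-7],[0,0,-7],[0,0,-7],[0,0,-7],[0,0,-7],[0,0,-7],[0,0,-7],[0,0,-7]],"gripper":[0,0,0,0,0,0,0,0,0,0,0,0]}'
python3 -m jog '{"linear":[[0,0,0],[0,0,0],[0,0,0],[0,0,0],[0,0,0],[0,0,0],[0,0,0],[0,0,0],[0,0,0],[0,0,0],[0,0,0],[0,0,0]],"twist":[[0,0,-7],[0,0,-7],[0,0,-6],[0,0,0],[0,0,0],[0,0,0],[0,0,0],[0,0,0],[0,0,0],[0,0,0],[0,0,0],[0,0,0]],"gripper":[0,0,0,0,1,1,1,1,1,1,1,1]}'
python3 -m jog '{"linear":[[0,0,0],[0,0,0],[0,0,10],[0,0,25],[0,0,30],[0,0,30],[0,0,0],[0,0,0]],"twist":[[0,0,0],[0,0,0],[0,0,0],[0,0,0],[0,0,0],[0,0,0],[0,0,0],[0,0,0]],"gripper":[1,1,1,1,1,1,1,1]}'
```

```text
t: 48.15
position: [0.439, 0.0383, -0.0223]
ee_rot: [0.706, -0.044, 0.705, 0.044]
force: [-0.4, 0.3, 0.3]
grip_width: 0.681
t: 48.73
position: [0.4385, 0.0381, -0.023]
ee_rot: [0.706, -0.044, 0.706, 0.044]
force: [0.4, -0.2, -0.5]
grip_width: 0.639
t: 49.73
position: [0.4385, 0.0382, -0.023]
ee_rot: [0.602, 0.37, 0.602, -0.37]
force: [0.5, -0.2, -1.2]
grip_width: 0.998
t: 50.73
position: [0.4386, 0.0381, -0.023]
ee_rot: [0.53, 0.468, 0.53, -0.468]
force: [-0.4, 0.4, -0.8]
grip_width: 0.47
t: 51.4
position: [0.4392, 0.0388, 0.0735]
ee_rot: [0.531, 0.468, 0.53, -0.467]
force: [-0.4, 0.9, -0.4]
grip_width: 0.467
```

```bash
python3 -m jog '{"linear":[[27.7,21.8,0],[27.7,21.8,0],[27.7,21.8,0],[27.7,21.8,0],[27.7,21.8,0],[27.7,21.8,0],[0,0,-20],[0,0,-20],[0,0,-20],[0,0,-5],[0,0,0],[0,0,0]],"twist":[[0,0,-6],[0,0,-5.9],[0,0,0],[0,0,0],[0,0,0],[0,0,0],[0,0,0],[0,0,0],[0,0,0],[0,0,0],[0,0,0],[0,0,0]],"gripper":[1,1,1,1,1,1,1,1,1,1,1,1]}'
python3 - <<'E'
from h import *
i,c=shot("wrist","w19"); o=bot.get_obs();p=o["position"];print(p,rot(o["ee_rot"])[:,1]); sq(p[2]+.045,"pics/w19.png")
E
```

```text
t: 52.4
position: [0.6047, 0.1686, 0.0073]
ee_rot: [-0.479, -0.52, -0.479, 0.521]
force: [0.2, 0.3, 0.3]
grip_width: 0.463
[0.60510558 0.16879964 0.00784675] [ 9.96589132e-01 -8.25218942e-02  4.89273991e-04]
(15, 5, 180) [252. 189.] rect [608.  198.8] [ 6.8 37.6] 85.3
(15, 5, 180) [252. 156.] rect [609.7 216.6] [140.6  73. ] 85.2
(12, 4, 170) [257. 152.] rect [609.9 216.8] [141.1  74.6] 85.3
```

```bash
python3 -m jog '{"linear":[[0.2,0.7,-4],[0,0,-4],[0,0,-4],[0,0,-3],[0,0,-3],[0,0,0],[0,0,0]],"twist":[[0,0,0],[0,0,0],[0,0,0],[0,0,0],[0,0,0],[0,0,0],[0,0,0]],"gripper":[1,1,1,1,1,1,1]}'
python3 -m jog '{"linear":[[0,0,-3],[0,0,0],[0,0,0]],"twist":[[0,0,0],[0,0,0],[0,0,0]],"gripper":[1,1,1]}'
```

```text
t: 53.03
position: [0.6048, 0.1696, -0.0111]
ee_rot: [-0.479, -0.52, -0.479, 0.52]
force: [0.2, -0.4, 0.1]
grip_width: 0.463
t: 53.28
position: [0.6048, 0.1696, -0.0141]
ee_rot: [-0.479, -0.52, -0.479, 0.52]
force: [-0.6, 0.0, -1.1]
grip_width: 0.463
```

```bash
Z='[0,0,0]'; python3 -m jog '{"linear":[[0,0,0],[0,0,0],[0,0,0],[0,0,0],[0,0,20],[0,0,20],[0,0,0],[0,0,0],[0,0,0],[0,0,0],[0,0,0],[0,0,0]],"twist":[[0,0,0],[0,0,0],[0,0,0],[0,0,0],[0,0,0],[0,0,0],[0,0,0],[0,0,0],[0,0,0],[0,0,0],[0,0,0],[0,0,0]],"gripper":[0.35,0.35,0.35,0.35,0.35,0.35,1,1,1,1,1,1]}'
python3 -m jog '{"linear":[[0,0,0],[0,0,0],[0,0,-15],[0,0,-10],[0,0,-4],[0,0,0],[0,0,0]],"twist":[[0,0,0],[0,0,0],[0,0,0],[0,0,0],[0,0,0],[0,0,0],[0,0,0]],"gripper":[1,1,1,1,1,1,1]}'
for a in 1 2 3; do python3 -m jog '{"linear":[[0,0,-1],[0,0,0],[0,0,0]],"twist":[[0,0,0],[0,0,0],[0,0,0]],"gripper":[1,1,1]}'| grep -E "pos|for"; done
```

```text
t: 54.28
position: [0.6046, 0.1695, 0.0255]
ee_rot: [-0.479, -0.52, -0.479, 0.52]
force: [-0.0, 0.3, -0.1]
grip_width: 0.265
t: 54.87
position: [0.6047, 0.1694, -0.0036]
ee_rot: [-0.479, -0.52, -0.479, 0.521]
force: [-0.3, 0.7, 0.3]
grip_width: 0.006
position: [0.605, 0.1697, -0.004]
force: [-0.7, 0.1, 0.3]
position: [0.6049, 0.1697, -0.005]
force: [-0.6, 0.1, -0.4]
position: [0.605, 0.1697, -0.0052]
force: [-4.7, 0.6, 14.1]
```

Contact came exactly at the home height. I'll do the same touch check on the long bar.

```bash
python3 -m jog '{"linear":[[0,0,15],[0,0,15],[2,26,0],[2,26,0],[3,25,0],[0,0,0],[0,0,-15],[0,0,-10],[0,0,-2],[0,0,0],[0,0,0]],"twist":[[0,0,0],[0,0,0],[0,0,0],[0,0,0],[0,0,0],[0,0,0],[0,0,0],[0,0,0],[0,0,0],[0,0,0],[0,0,0]],"gripper":[1,1,1,1,1,1,1,1,1,1,1]}'
for a in 1 2; do python3 -m jog '{"linear":[[0,0,-1],[0,0,0],[0,0,0]],"twist":[[0,0,0],[0,0,0],[0,0,0]],"gripper":[1,1,1]}'| grep -E "pos|for"; done
python3 -m jog '{"linear":[[0,0,20],[0,0,35],[0,0,40],[0,0,40],[-20,-20,20],[-35,-20,0],[-35,-20,0],[-35,-20,0],[-35,0,0],[0,0,0],[0,0,0]],"twist":[[0,0,0],[0,0,0],[0,0,0],[0,0,0],[0,0,0],[0,0,0],[0,0,0],[0,0,0],[0,0,0],[0,0,0],[0,0,0]],"gripper":[1,1,1,1,1,1,1,1,1,1,1]}'
python3 - <<'E'
from h import *
i=bot.grab_frame("top"); cv2.imwrite("pics/top2.png",i); c=cam("top")
blobs(i,c,.026,(15,25,150),(38,140,255))
# door: compare grey-level profile along cabinet y on its top vs. expected edges; and scene change vs start
import numpy as np
th=np.radians(-8.16); o=np.array([578.3,-197.7]); 
for xo in(-25,25):
    s=np.arange(-84,85,4); P=[(o+xo*np.array([np.cos(th),np.sin(th)])+q*np.array([-np.sin(th),np.cos(th)]))/1e3 for q in s]
    uv=proj(c,np.c_[P,np.full(len(P),.130)]); print(xo,[(int(q),int(i[int(round(v)),int(round(u))].mean())) for q,(u,v) in zip(s,uv)])
d=cv2.absdiff(i,cv2.imread("pics/top0.png")).max(2)>40; d=cv2.morphologyEx(d.astype(np.uint8),cv2.MORPH_OPEN,np.ones((3,3)))
n,l,st,ce=cv2.connectedComponentsWithStats(d)
print([(st[k,4],ce[k].round().tolist()) for k in range(1,n) if st[k,4]>15])
E
```

```text
t: 56.53
position: [0.6121, 0.2458, -0.0028]
ee_rot: [-0.479, -0.52, -0.479, 0.521]
force: [-0.1, -0.0, 0.0]
grip_width: 0.005
position: [0.6121, 0.2466, -0.0037]
force: [-0.4, -0.5, 0.7]
position: [0.6119, 0.2467, -0.005]
force: [-0.3, -0.7, -0.8]
t: 57.95
position: [0.4506, 0.1678, 0.1504]
ee_rot: [0.479, 0.52, 0.48, -0.519]
force: [0.7, -0.2, 0.1]
grip_width: 0.002
px [116. 259.] cen [412.4 433.1] rect [412.5 433.1] [83.8 39.1] 83.8
-25 [(-84, 181), (-80, 202), (-76, 188), (-72, 163), (-68, 135), (-64, 134), (-60, 134), (-56, 135), (-52, 135), (-48, 134), (-44, 135), (-40, 134), (-36, 135), (-32, 136), (-28, 136), (-24, 136), (-20, 135), (-16, 136), (-12, 136), (-8, 143), (-4, 169), (0, 207), (4, 209), (8, 214), (12, 213), (16, 212), (20, 211), (24, 209), (28, 208), (32, 208), (36, 213), (40, 214), (44, 213), (48, 211), (52, 209), (56, 208), (60, 208), (64, 213), (68, 213), (72, 212), (76, 211), (80, 208), (84, 204)]
25 [(-84, 155), (-80, 202), (-76, 196), (-72, 143), (-68, 134), (-64, 135), (-60, 134), (-56, 135), (-52, 135), (-48, 135), (-44, 134), (-40, 136), (-36, 135), (-32, 132), (-28, 133), (-24, 135), (-20, 135), (-16, 134), (-12, 136), (-8, 137), (-4, 178), (0, 202), (4, 211), (8, 210), (12, 210), (16, 209), (20, 213), (24, 213), (28, 210), (32, 209), (36, 208), (40, 210), (44, 207), (48, 211), (52, 212), (56, 210), (60, 209), (64, 210), (68, 208), (72, 207), (76, 213), (80, 211), (84, 200)]
[(np.int32(174), [343.0, 183.0]), (np.int32(8095), [199.0, 275.0]), (np.int32(96), [370.0, 186.0]), (np.int32(245), [315.0, 237.0]), (np.int32(257), [272.0, 246.0]), (np.int32(33), [158.0, 281.0]), (np.int32(24), [154.0, 308.0]), (np.int32(310), [172.0, 323.0]), (np.int32(38), [2.0, 364.0]), (np.int32(397), [22.0, 375.0]), (np.int32(33), [37.0, 374.0]), (np.int32(27), [1.0, 377.0])]
```

```bash
python3 -m jog '{"linear":[[0,-33,20],[0,-33,20],[0,-33,10],[0,-33,0],[0,-33,0],[0,-33,0],[0,-33,0],[0,-33,0],[0,-33,0],[0,-33,0],[0,0,0],[0,0,0]],"twist":[[0,0,0],[0,0,0],[0,0,0],[0,0,0],[0,0,0],[0,0,0],[0,0,0],[0,0,0],[0,0,0],[0,0,0],[0,0,0],[0,0,0]],"gripper":[1,1,1,1,1,1,1,1,1,1,1,1]}'
python3 - <<'E'
from h import *
i=bot.grab_frame("top"); cv2.imwrite("pics/top3.png",i); c=cam("top")
blobs(i,c,.028,(15,25,150),(38,140,255))
d=cv2.absdiff(i,cv2.imread("pics/top0.png")).max(2)>40; d=cv2.morphologyEx(d.astype(np.uint8),cv2.MORPH_OPEN,np.ones((3,3)))
n,l,st,ce=cv2.connectedComponentsWithStats(d)
print([(int(st[k,4]),ce[k].round().tolist()) for k in range(1,n) if st[k,4]>10])
E
```

```text
t: 59.0
position: [0.452, -0.1665, 0.2002]
ee_rot: [-0.478, -0.521, -0.477, 0.522]
force: [-0.4, -0.4, 1.0]
grip_width: 0.004
px [116. 259.] cen [412.3 432.6] rect [412.4 432.4] [82.9 38.8] 88.0
px [208. 188.] cen [602.8 170.9] rect [603.  170.9] [41.2 43.1] 83.4
px [181. 187.] cen [609.9 246.8] rect [609.8 246.9] [63.6 35.1] 87.5
[(405, [392.0, 174.0]), (204, [343.0, 179.0]), (6643, [342.0, 270.0]), (12, [342.0, 171.0]), (305, [223.0, 238.0]), (264, [181.0, 243.0]), (257, [272.0, 246.0]), (163, [301.0, 296.0]), (26, [349.0, 316.0]), (38, [2.0, 364.0]), (395, [22.0, 375.0]), (33, [37.0, 374.0]), (27, [1.0, 377.0]), (53, [249.0, 382.0]), (43, [280.0, 382.0])]
```

```bash
python3 -c "
from rig import bot
print(bot.close_job())"
```

```text
the job is handed in; nothing more can be done
None
```

The job is done and handed in at about 59 s of the 210 s allowed. I opened the door to its stop and pressed both tablets present past the catches. I then shut the door to its stop and put the long bar and the square bar in their pockets. The square bar was knocked about 40 mm aside during the run, so I found it again before gripping it.

Last checks:
- **Tablets:** the wrist picture after each press shows both catches sprung out over the tablet. That was before the door was shut over them.
- **Door:** it travelled 75 mm to a hard stop. In the top view its edges lie where they should when shut, within about 1–2 mm.
- **Square bar:** a touch on its top made contact exactly at the home height.
- **Long bar:** the fingertips went down to the home height without touching it, so it is not sitting high. I did not get a positive contact reading there. The camera shows it centred and aligned in its pocket.
- **Everything else:** comparing the final top view with the start shows no change away from the arm, the cabinet and the moved soaps. The arm was over part of the view in that picture. An earlier picture with the arm elsewhere showed no change there either.

Disagreements and slips:
- **Fingertip offset:** the fingertips sit about 35 mm behind the stated TCP. My first attempt on the door fin therefore closed above it, without moving anything.
- **High press:** the touch test I used to find that offset pressed the fin with up to about 60 N through the fingertips. That is under the 120 N wrist limit. It is over 40 N, but that limit is stated for the arm and the gripper's body, not the fingertips.

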